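# Close sampling cassettes in locking pliers and clip them into the rack

### The arm

A 6-joint arm with a two-finger parallel gripper is mounted at the origin on a cart in front of the work surface, level with it; the furniture and walls round the work are solid. World frame = base frame: x ahead of the robot, y to its left, z up, the work surface at z = 0. Lengths are in mm, angles in rad, forces in N, time in s.
With the tool pointing down it reaches from about 350 to 925 mm from the base axis. Payload 6.4 kg.
Tool frame: the origin (TCP) lies at the very end of the fingers, on their centre line; the grasp point (between the pads) lies 19 mm behind it; z points along the fingers, x is the direction in which the jaws open and shut, and the axes are right-handed (so a half turn about z gives the same grasp; the last joint's range is limited). The gripper opens to 94 mm and grips with 3 to 60 N. Pads are 16 mm wide; open, the fingers measure 119 mm over their backs; the gripper's body (75 mm by 177 mm) begins 78 mm behind the grasp point.
Start: joints at [-1.318, 0.245, 1.558, -0, 1.339, -0.174], TCP at [269.08, -591.701, 205.455] pointing down, gripper open.
Joint ranges: [-3.13, 3.13], [-1.02, 2.26], [0.13, 2.54], [-0.95, 4.09], [0.21, 2.88], [-2.74, 2.74]. Speed limits (rad/s): [2.57, 2.57, 3.14, 3.14, 3.14, 3.14].

### API

Orientations are given as a unit quaternion [w, x, y, z].
In Python, from rig import arm, optics gives the robot as it stands.
- The arm moves only by the shell command python3 -m jog 'ROWS' [FORCE]. ROWS is JSON, a list that holds one entry, the list of rows, each a list of 7 numbers: the turn, a rotation vector about the tool's x, y, z in rad, then the shift along the tool's x, y, z in cm, then the opening in per cent of the stroke, from 0 (shut) to 100 (fully open). A call has 1 to 5 rows; each row shifts and turns the commanded pose from where the row before left it, along the tool's axes as they then stand; what a row does not reach is not made up. A row lasts 1/10 s, in which the tool goes at most 50 mm and 8.59 degrees, less where a joint would pass 70% of its speed; a pose out of reach is approached as far as the arm can. A call is refused whole if a number of a shift passes 5 or a number of a turn 0.15, either way. A call with a gripper value outside its range is refused whole. The fingers move at their own pace and stop on an object; FORCE is the grip in N (left out, the last holds). Time passes only in rows, so rows that do not move let the fingers close. It gives the time, the measured TCP pose, the force and the opening at its end, in the units of the state.
- arm.get_state(): the state, without advancing time (a new reading comes with each control period).
- optics.grab_frame(name): name is "scene" or "side" or "wrist"; returns (picture, depth): 420x560x3 uint8, blue, green, red; 420x560 float32, mm along the optical axis (not along the pixel's ray), 0 where there is no reading.
- optics.camera_model(name): a dict with "fx", "fy", "cx", "cy" (pixels), "R" (3x3) and "t" (3): a world point X has camera coordinates R X + t. Camera axes: x right, y down, z forward; pixel columns grow to the right and rows downward; lengths in mm; the calibration is good to about 2 mm. A picture is of the moment at which its call begins: read the wrist's pose just before it. camera_model takes no time and is no camera call; for the wrist camera it gives the pose at the moment of the call.
- arm.job_done(): hands the job in, once; it reports no verdict.
The state is a dict: "clock": time; "joint_positions": joint angles; "qvel": joint speeds; "joint_torque": joint torques, N m; "eef_pos": TCP position; "eef_rot": TCP orientation; "wrist_force": force on the tool from outside, world axes, zero at the start; "torque": the same for the moment, N m; "grip_width": finger opening in mm.
Only numpy, scipy, OpenCV 4.12 (cv2) and the standard library are available. Lean on these libraries where they do the work, as an engineer would, in place of code of your own. Each camera call takes 0.05 s, during which the arm holds its last target.

### The job

Close every sampling cassette in the bench-mounted locking pliers and store it. First turn the pliers' scale sleeve to the three-dot mark; then stand each cassette between the jaws, squeeze the two handles until they lock and press its raised cover fully home (close covers only in the jaws), flick the release lever to free it, and push the cassette fully down into a spring-clip slot of the rack, one per slot. Leave the pliers open with the sleeve still at three dots, and do not disturb the beaker, stopper, timer and tape roll.

Things in the scene. Friction and masses are not known exactly. Their poses are not given: they have to be found in the camera images.
- press: Bench-mounted locking pliers lying on a fixed base plate (235 x 160 x 8 mm), all below z = 72 mm. Origin on the worktop under the midpoint of the two handle pivots; x points to the jaws, -x (robot's side) to the handles and release tab, y to the sleeve. At x = 62 mm the moving jaw (-y side) closes to +y on the anvil; faces at z 36 to 56, open from y = -21 to 4 mm at three dots
- nest (a point): Middle of the rubber mat between the jaws, on the base plate top (8 mm above the worktop), axes as press. A cassette stood here with its axes along those of the press (cover towards the moving jaw, at -y) has about 3 mm free either side in y; 4 mm of error in x is harmless. The jaws push it to the anvil by themselves
- handles_mid (a point): Point midway between the two rubber-covered handles where they are to be squeezed, 41 mm above the worktop, axes as press. The handles stand at z 30 to 52 mm, 12 mm thick; at this point their outer faces are about 67 mm apart along y when open and 44 mm when locked
- handle (a joint): Squeeze of the handles, rad: 0 open (a light spring holds them there), 0.15 fully squeezed; both handles move together, symmetrically, and close the jaws. Fully squeezed they snap over centre and stay locked by themselves (above 0.13); let go earlier they spring open. Squeezing takes about 10 N on each handle
- release (a joint): Release lever on a vertical hinge midway between the handles, rad: 0 at rest, up to 0.4; it springs back. Pushing its tab to the -y side of the press spreads locked handles from about 0.1 on; by about 0.3 they have sprung open. Takes about 5 to 12 N at the tab
- release_tab (a point): Top middle of the release lever's upright thumb tab (10 x 16 mm seen from above, z 36 to 70 mm), behind the handle ends, 78 mm from the lever's hinge, which lies at x = -60, y = 0 mm in press; push it sideways to -y of the press by about 25 mm. Axes turn with the lever
- sleeve (a joint): Angle of the scale sleeve, rad, growing clockwise from above; detents at 0 (one dot), 0.5 (two), 1.0 (three), 1.5 (four dots). A black pointer on its top shows the setting on the dotted dial plate below. Each step moves the anvil 1.5 mm inwards; at one or two dots the jaws do not close a cassette. Turning takes about 0.15 N m
- sleeve_top (a point): Top centre of the scale sleeve, an upright knurled steel cylinder, 32 mm diameter, 24 mm high, standing at x = 62, y = 62 mm of press, top 70 mm above the worktop. Axes turn with it
- rack: Fixed storage rack with three spring-clip slots in a row along its y; base 100 x 160 mm, origin on the worktop under its middle. Slots 44 mm apart and 22 mm wide between round-topped dividers 31 mm high; a pair of spring clips at the two x ends of each slot yields to a cassette foot pushed down (about 10 N) and closes over the foot when it is home
- slot_0 (a point): Centre of the floor of rack slot 0 (y = -44 mm in the rack), 6 mm above the worktop: where the underside centre of a cassette stands when fully home; axes as rack. A cassette goes in with its x axis along the rack's x, either way round
- slot_1 (a point): Centre of the floor of rack slot 1 (y = 0 mm in the rack), 6 mm above the worktop: where the underside centre of a cassette stands when fully home; axes as rack. A cassette goes in with its x axis along the rack's x, either way round
- slot_2 (a point): Centre of the floor of rack slot 2 (y = 44 mm in the rack), 6 mm above the worktop: where the underside centre of a cassette stands when fully home; axes as rack. A cassette goes in with its x axis along the rack's x, either way round
- cassette_a: Sampling cassette, 50 (x) x 34 (y) x 84 mm, 270 g, upright; origin at the underside centre, z up. Foot 18 thick (y), 20 high, with a 6 mm high cross foot (y -17 to 17) near either x end; back plate 46 wide, y 1 to 9, z 20 to 62; grey grip tab on top 28 wide, y -5 to 5, z 62 to 84 mm, the only place to grip it; cover on the -y side. May be absent
- cover_a (a joint): Front cover of cassette_a (40 x 5 mm, z 24 to 58 mm), m: 0 raised 4 mm off the back plate, 0.004 pressed home; it stays where it is pushed, and takes about 4 N
- cassette_b: Sampling cassette, 50 (x) x 34 (y) x 84 mm, 270 g, upright; origin at the underside centre, z up. Foot 18 thick (y), 20 high, with a 6 mm high cross foot (y -17 to 17) near either x end; back plate 46 wide, y 1 to 9, z 20 to 62; grey grip tab on top 28 wide, y -5 to 5, z 62 to 84 mm, the only place to grip it; cover on the -y side. May be absent
- cover_b (a joint): Front cover of cassette_b (40 x 5 mm, z 24 to 58 mm), m: 0 raised 4 mm off the back plate, 0.004 pressed home; it stays where it is pushed, and takes about 4 N
- cassette_c: Sampling cassette, 50 (x) x 34 (y) x 84 mm, 270 g, upright; origin at the underside centre, z up. Foot 18 thick (y), 20 high, with a 6 mm high cross foot (y -17 to 17) near either x end; back plate 46 wide, y 1 to 9, z 20 to 62; grey grip tab on top 28 wide, y -5 to 5, z 62 to 84 mm, the only place to grip it; cover on the -y side. May be absent
- cover_c (a joint): Front cover of cassette_c (40 x 5 mm, z 24 to 58 mm), m: 0 raised 4 mm off the back plate, 0.004 pressed home; it stays where it is pushed, and takes about 4 N
- beaker_3: Bystander, leave alone: glass beaker, 53 mm diameter, 70 mm high; origin at the underside centre
- stopper_red: Bystander, leave alone: stopper, 31 mm diameter, 31 mm high; origin at the underside centre
- timer: Bystander, leave alone: white upright timer, 30 x 62 x 58 mm; origin at the underside centre
- tape_roll: Bystander, leave alone: white roll of tape, 51 mm diameter, 20 mm high; origin at the underside centre

How it is judged:
By the outcome, as a careful person would: the job done as asked, in the order asked, and still so for the second after the job is handed in, with the robot touching nothing.
Of cassette_a, cassette_b, cassette_c only 2 to 3 are there at a start; the rules pass over those that are not, and their reading is None.
At some moment in a run one of cassette_a, cassette_b, cassette_c may be knocked a few centimetres aside while the robot is not near it.
It also fails if it takes over 210 s, if anything falls off the work surface, if the arm or the gripper's body presses on something with over 40 N, if the wrist force passes 120 N, or if a joint passes its speed limit or range.

## Working session

There is one attempt and no reset: what is moved stays moved. The work goes in short steps, Python scripts to look and compute and a shell command to move; the robot and the scene stay as the last step left them, time stands still between calls to the robot, and variables do not carry over. Pictures are saved under pics/ and viewed, and the job is handed in when it is done.

```bash
ls -la; mkdir -p pics
cat > h.py <<'E'
import numpy as np, cv2
from rig import arm, optics
def st():
    s=arm.get_state(); print({k:(np.round(v,3).tolist() if not np.isscalar(v) else round(v,3)) for k,v in s.items() if k in('clock','eef_pos','eef_rot','wrist_force','grip_width','joint_positions')}); return s
def cloud(name):
    m=optics.camera_model(name); im,d=optics.grab_frame(name)
    return im,d,m,topts(d,m)
def topts(d,m):
    v,u=np.mgrid[0:d.shape[0],0:d.shape[1]]
    c=np.stack([(u-m['cx'])/m['fx']*d,(v-m['cy'])/m['fy']*d,d],-1)
    return (c-np.array(m['t']))@np.array(m['R'])
E
python3 - <<'E'
from h import *
st()
for n in('scene','side','wrist'):
    im,d,m,P=cloud(n); cv2.imwrite(f'pics/{n}0.png',im); np.savez(f'{n}0.npz',im=im,d=d,P=P)
    print(n,{k:np.round(v,2).tolist() for k,v in m.items()})
E
```

```text
total 12
drwxr-xr-x  3 agent agent 4096 Dec  6 04:43 .
drwxr-xr-x 23 root  root  4096 Dec  6 04:43 ..
drwxr-xr-x  2 agent agent 4096 Dec  6 04:43 pics
{'clock': 0.0, 'joint_positions': [-1.318, 0.246, 1.559, -0.0, 1.339, -0.174], 'eef_pos': [268.939, -591.116, 204.381], 'eef_rot': [-0.001, 0.841, -0.541, -0.001], 'wrist_force': [-0.347, -0.106, 0.234], 'grip_width': 93.966}
scene {'fx': 473.48, 'fy': 473.48, 'cx': 285.17, 'cy': 212.36, 'R': [[0.45, -0.89, 0.01], [-0.57, -0.3, -0.77], [0.69, 0.34, -0.64]], 't': [-184.56, 372.66, 1293.68]}
side {'fx': 438.49, 'fy': 438.49, 'cx': 283.63, 'cy': 209.47, 'R': [[-0.87, -0.49, -0.02], [-0.17, 0.34, -0.93], [0.46, -0.81, -0.38]], 't': [485.69, 116.57, 1347.43]}
wrist {'fx': 364.94, 'fy': 364.94, 'cx': 281.03, 'cy': 207.81, 'R': [[0.41, -0.91, -0.0], [-0.87, -0.4, 0.28], [-0.25, -0.11, -0.96]], 't': [-648.69, -28.9, 392.03]}
```

View pics/scene0.png

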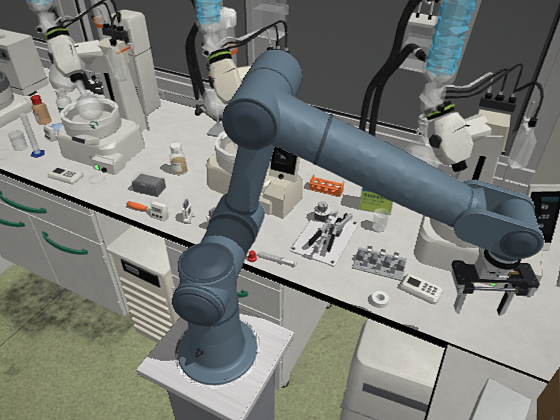

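View pics/side0.png

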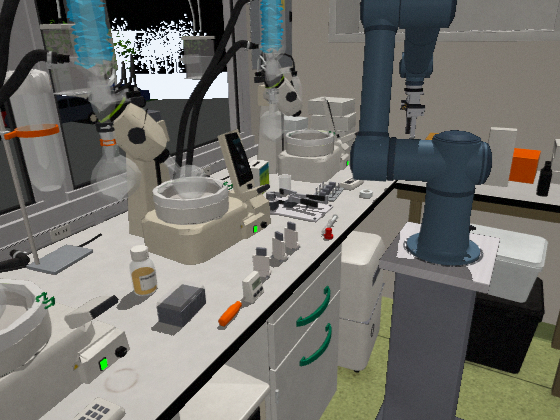

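View pics/wrist0.png

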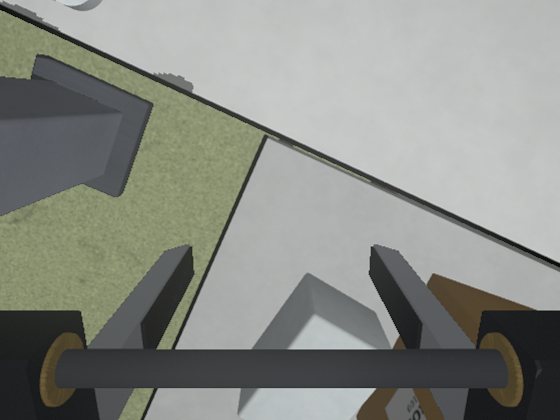

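Run:
```python
from h import *
def crop(n,x0,y0,x1,y1,f,out):
    im=np.load(n+'0.npz')['im'][y0:y1,x0:x1]; cv2.imwrite(out,cv2.resize(im,None,fx=f,fy=f,interpolation=cv2.INTER_CUBIC))
crop('scene',240,160,450,310,3.8,'pics/s1.png')
crop('side',200,160,400,310,4,'pics/s2.png')
for n,pts in(('scene',[(323,230),(380,258),(186,210),(160,208),(378,298),(420,288),(252,256),(379,222),(210,218)]),('side',[(262,262),(279,246),(291,232),(328,232),(253,285),(305,205),(366,194),(285,183),(352,184)])):
    z=np.load(n+'0.npz')
    for u,v in pts: print(n,u,v,z['P'][v,u].round(0))
```

```text
scene 323 230 [527. -82.  50.]
scene 380 258 [ 535. -286.    4.]
scene 186 210 [391. 380.  59.]
scene 160 208 [370. 479.  45.]
scene 378 298 [ 376. -333.   -3.]
scene 420 288 [ 456. -438.   16.]
scene 252 256 [331.  82.  24.]
scene 379 222 [ 659. -236.   45.]
scene 210 218 [400. 287.  52.]
side 262 262 [401. 398.  43.]
side 279 246 [404. 299.  46.]
side 291 232 [411. 212.  54.]
side 328 232 [337.  98.  22.]
side 253 285 [362. 503.  40.]
side 305 205 [-173. 1283.  623.]
side 366 194 [ 356. -323.   11.]
side 285 183 [ 665. -208.   47.]
side 352 184 [ 447. -402.   16.]
```

View pics/s1.png

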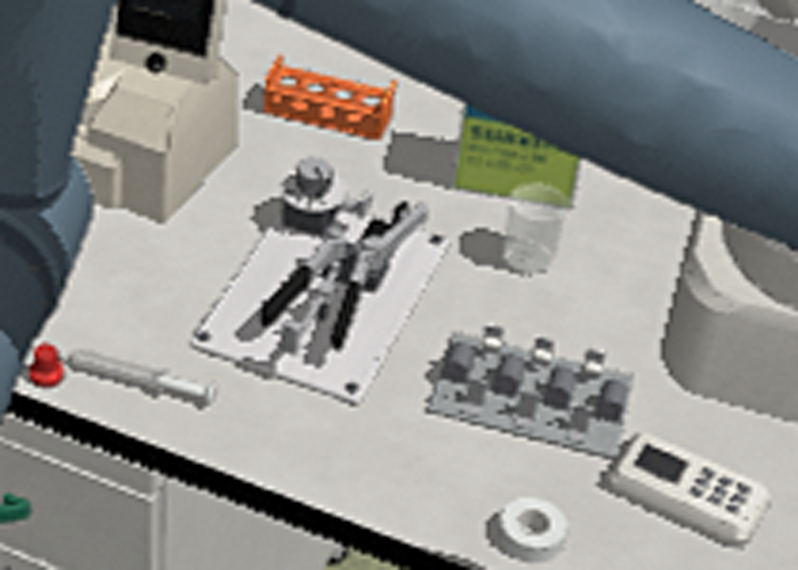

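View pics/s2.png

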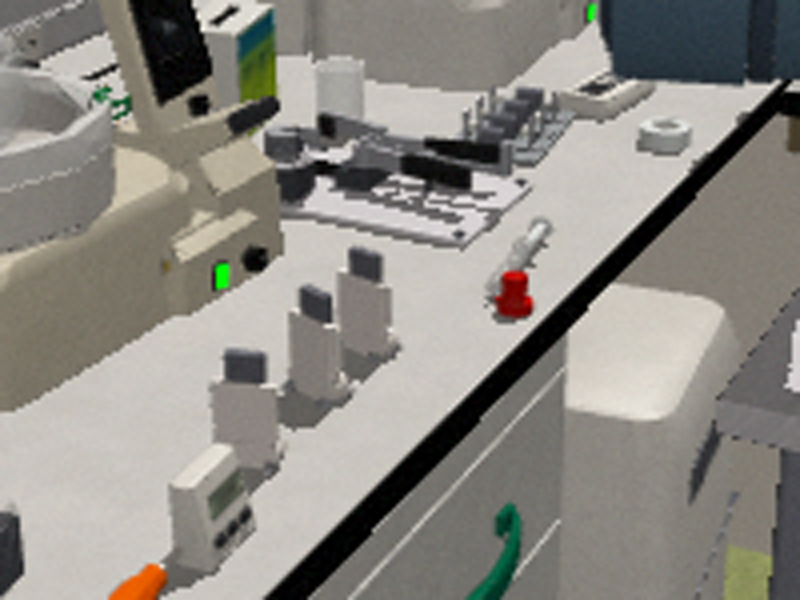

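```bash
cat >> h.py <<'E'
from scipy.spatial.transform import Rotation as Ro
def Rt(s): q=s['eef_rot']; return Ro.from_quat([q[1],q[2],q[3],q[0]])
def plan(x,y,z,yaw=None):
    """yaw: world angle (deg) of tool x axis, mod 180; prints total tool-frame delta cm (at current orientation) and turn to be spread"""
    s=arm.get_state(); R=Rt(s); p=np.array(s['eef_pos'])
    M=R.as_matrix(); cur=np.degrees(np.arctan2(M[1,0],M[0,0]))
    d=M.T@(np.array([x,y,z])-p)/10
    print('pos',p.round(1),'yaw',round(cur,2),'tilt',M[:,2].round(4),'F',np.round(s['wrist_force'],1),'grip',round(s['grip_width'],1),'t',round(s['clock'],1),'j',np.round(s['joint_positions'],2))
    w=0
    if yaw is not None:
        e=(yaw-cur+90)%180-90; w=-np.radians(e)
        # desired: vertical, yaw
        a=np.radians(cur+e); Md=np.array([[np.cos(a),np.sin(a),0],[np.sin(a),-np.cos(a),0],[0,0,-1]])
        rv=Ro.from_matrix(M.T@Md).as_rotvec()
        print('rotvec',rv.round(3),'j6 after (same xy)',round(s['joint_positions'][5]+w,2))
        print('shift in turned frame', (Md.T@(np.array([x,y,z])-p)/10).round(2))
    print('shift cm',d.round(2),'norm',np.linalg.norm(d).round(1))
E
python3 -c "
from h import *
plan(450,-170,330,0)"
```

```text
pos [ 269.  -591.2  204.6] yaw -65.55 tilt [-3.0e-04  1.4e-03 -1.0e+00] F [-0.7 -0.1  0.1] grip 94.0 t 0.1 j [-1.32  0.25  1.56  0.    1.34 -0.17]
rotvec [-1.000e-03  1.000e-03 -1.144e+00] j6 after (same xy) -1.32
shift in turned frame [ 18.1  -42.12 -12.54]
shift cm [-30.87 -33.92 -12.48] norm 47.5
```

```bash
python3 -m jog '[[[0,0,0,-3.1,-3.4,-1.25,100],[0,0,0,-3.1,-3.4,-1.25,100],[0,0,0,-3.1,-3.4,-1.25,100],[0,0,0,-3.1,-3.4,-1.25,100],[0,0,0,-3.1,-3.4,-1.25,100]]]' && python3 -m jog '[[[0,0,0,-3.1,-3.4,-1.25,100],[0,0,0,-3.1,-3.4,-1.25,100],[0,0,0,-3.1,-3.4,-1.25,100],[0,0,0,-3.1,-3.4,-1.25,100],[0,0,0,-3.1,-3.4,-1.25,100]]]'
python3 - <<'E'
from h import *
st()
im,d,m,P=cloud('wrist'); cv2.imwrite('pics/w1.png',im); np.savez('wrist1.npz',im=im,d=d,P=P)
im,d,m,P=cloud('scene'); cv2.imwrite('pics/sc1.png',im)
E
```

```text
clock: 0.65
eef_pos: [359.9, -378.3, 268.1]
eef_rot: [-0.0, 0.841, -0.542, -0.0]
wrist_force: [1.1, 0.2, -0.3]
grip_width: 94.2
clock: 1.15
eef_pos: [450.5, -166.9, 330.8]
eef_rot: [-0.0, 0.841, -0.541, 0.0]
wrist_force: [-0.1, 0.6, 1.1]
grip_width: 94.1
{'clock': 1.15, 'joint_positions': [-0.591, -0.244, 1.821, 0.0, 1.564, 0.553], 'eef_pos': [450.465, -166.862, 330.835], 'eef_rot': [-0.0, 0.841, -0.541, 0.0], 'wrist_force': [-0.093, 0.594, 1.115], 'grip_width': 94.099}
```

View pics/w1.png

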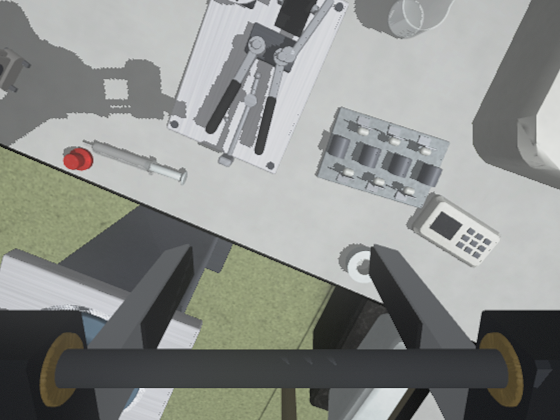

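```bash
python3 -m jog '[[[0,0,0,0,-4,0,100],[0,0,0,0,-4,0,100],[0,0,0,0,-4,0,100],[0,0,0,0,-2,0,100],[0,0,0,0,0,0,100]]]'
python3 - <<'E'
from h import *
st()
im,d,m,P=cloud('wrist'); cv2.imwrite('pics/w2.png',im); np.savez('wrist2.npz',im=im,d=d,P=P)
print(-np.array(m['R']).T@m['t'])
E
```

```text
clock: 1.75
eef_pos: [578.5, -110.6, 328.9]
eef_rot: [0.0, 0.841, -0.541, -0.001]
wrist_force: [-0.8, -0.5, -0.0]
grip_width: 94.3
{'clock': 1.75, 'joint_positions': [-0.381, 0.03, 1.573, -0.0, 1.541, 0.761], 'eef_pos': [578.548, -110.611, 328.907], 'eef_rot': [0.0, 0.841, -0.541, -0.001], 'wrist_force': [-0.846, -0.46, -0.009], 'grip_width': 94.284}
[652.090877   -76.83586349 507.95860271]
```

View pics/w2.png

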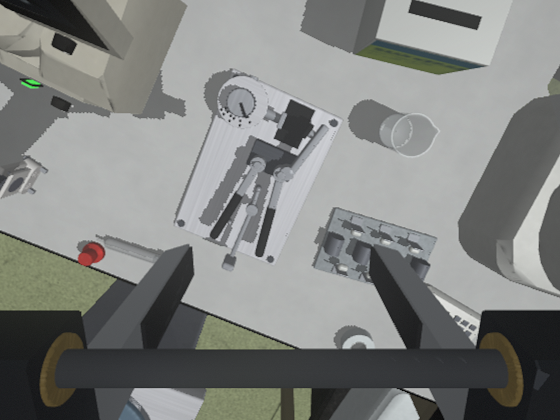

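Run:
```python
from h import *
z=np.load('wrist2.npz'); im=z['im']; P=z['P']
c=im[60:285,165:355]; cv2.imwrite('pics/w2z.png',cv2.resize(c,None,fx=2.6,fy=2.6,interpolation=cv2.INTER_CUBIC))
# height map
H=P[...,2]; hv=np.clip(H/90*255,0,255).astype(np.uint8); hv=cv2.applyColorMap(hv,cv2.COLORMAP_JET)[60:285,165:455]; cv2.imwrite('pics/w2h.png',cv2.resize(hv,None,fx=2.6,fy=2.6,interpolation=cv2.INTER_NEAREST))
for n,lo,hi,box in(('sleeve top',67,73,(200,70,275,140)),('tab',60,75,(205,240,250,280)),('div',27,40,(310,200,445,290))):
    x0,y0,x1,y1=box; h=H[y0:y1,x0:x1]; m=(h>lo)&(h<hi); q=P[y0:y1,x0:x1][m]
    print(n,m.sum(),q.mean(0) if len(q) else '',q.min(0),q.max(0))
```

```text
sleeve top 633 [632.969005   -33.81652604  70.21960985] [616.34072986 -50.23405135  67.01786654] [648.93036044 -17.31242055  72.61784588]
tab 107 [435.62279525 -98.47371319  67.66084956] [ 429.36687186 -106.57122082   60.09241777] [439.45881618 -90.72706055  71.36623872]
div 857 [ 516.471813   -278.11322825   30.52889647] [ 473.04303087 -366.43749869   27.0035277 ] [ 555.45279441 -217.54941039   39.49996055]
```

View pics/w2z.png

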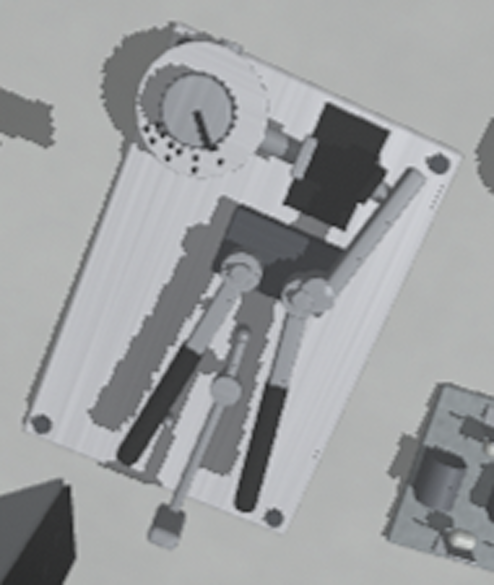

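View pics/w2h.png

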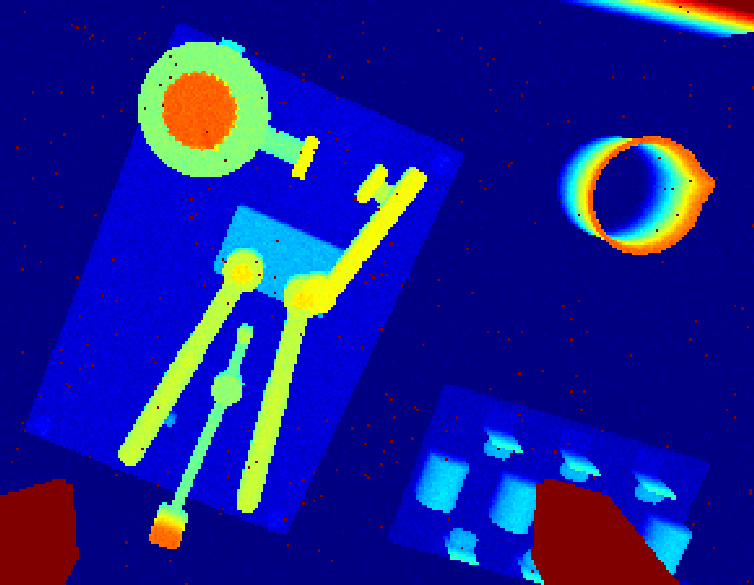

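Run:
```python
from h import *
z=np.load('wrist2.npz'); P=z['P'];H=P[...,2]
u0,v0=165,60
def sel(lo,hi,x0,y0,x1,y1):
    m=np.zeros(H.shape,bool); m[y0:y1,x0:x1]=True; m&=(H>lo)&(H<hi); return P[m]
t=sel(66,72,215,245,245,280); r=cv2.minAreaRect(t[:,:2].astype(np.float32)); print('tab',t.mean(0),r)
s=sel(67,72,200,70,275,140); c=cv2.minEnclosingCircle(s[:,:2].astype(np.float32)); print('sleeve',c)
rm=lambda a:a
# pivots: z 57..66
pv=sel(57.5,66,245,150,300,190); 
import scipy.cluster.vq as vq
k,l=vq.kmeans2(pv.astype(float),2,seed=1,minit='++'); print('piv',k,len(pv))
pl=sel(5,11,165,60,355,285); r=cv2.minAreaRect(pl[:,:2].astype(np.float32)); 
m=((H>5)&(H<11)); 
print('plate',r,len(pl), cv2.boxPoints(r))
# handles: z 48..55
h=sel(46,56,200,165,290,262)
# rack from wrist1
z=np.load('wrist1.npz'); P=z['P'];H=P[...,2]
def sel(lo,hi,x0,y0,x1,y1):
    m=np.zeros(H.shape,bool); m[y0:y1,x0:x1]=True; m&=(H>lo)&(H<hi); return P[m]
r=sel(4,9,310,100,430,200); r=sel(3,45,310,95,420,195)
mm=np.zeros(H.shape,np.uint8); mm[95:225,305:460]=((H>3.5)&(H<45))[95:225,305:460]
n,lab,stt,cen=cv2.connectedComponentsWithStats(mm); i=1+np.argmax(stt[1:,4]); print('rackcc',stt[i])
q=P[(lab==i)&(H<9)]; r=cv2.minAreaRect(q[:,:2].astype(np.float32)); print('rack',r,cv2.boxPoints(r))
dv=P[(mm>0)&(H>27)&(H<36)]; k,l=vq.kmeans2(dv.astype(float),4,seed=1,minit='++'); print(k[np.argsort(k[:,1])].round(1))
c=z['im'][90:230,300:470];cv2.imwrite('pics/w1r.png',cv2.resize(c,None,fx=4,fy=4,interpolation=cv2.INTER_CUBIC))
hv=cv2.applyColorMap(np.clip(H/50*255,0,255).astype(np.uint8),cv2.COLORMAP_JET)[90:230,300:470];cv2.imwrite('pics/w1rh.png',cv2.resize(hv,None,fx=4,fy=4,interpolation=cv2.INTER_NEAREST))
```

```text
tab [434.87528475 -98.68487631  68.92086068] ((434.6495056152344, -98.75428771972656), (9.279419898986816, 15.857619285583496), 7.070947170257568)
sleeve ((632.6402587890625, -33.86101150512695), 16.828218460083008)
piv [[ 571.56613605  -80.44754967   58.21962965]
 [ 572.53701306 -113.09175869   58.34130776]] 58
plate ((550.0643310546875, -142.38099670410156), (234.53611755371094, 278.6804504394531), 0.9383029341697693) 14105 [[ 430.5302      -4.979815 ]
 [ 435.0938    -283.62286  ]
 [ 669.59845   -279.78217  ]
 [ 665.03485     -1.1391296]]
rackcc [ 317  107  133  101 8296]
rack ((513.92626953125, -292.3662414550781), (99.8972396850586, 160.24359130859375), 7.461703777313232) [[ 453.99573 -219.40942]
 [ 474.80554 -378.29608]
 [ 573.8568  -365.32306]
 [ 553.047   -206.4364 ]]
[[ 517.7 -352.6   29.5]
 [ 523.3 -311.4   29.4]
 [ 503.6 -271.    29.5]
 [ 508.8 -229.1   29.5]]
```

View pics/w1r.png

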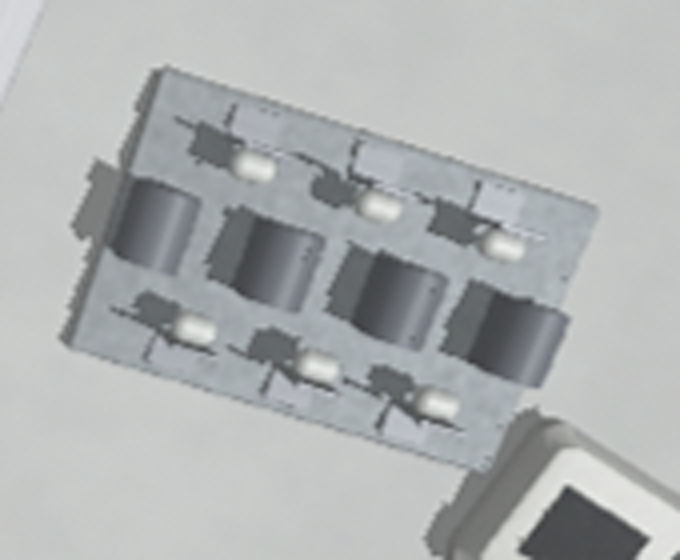

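View pics/w1rh.png

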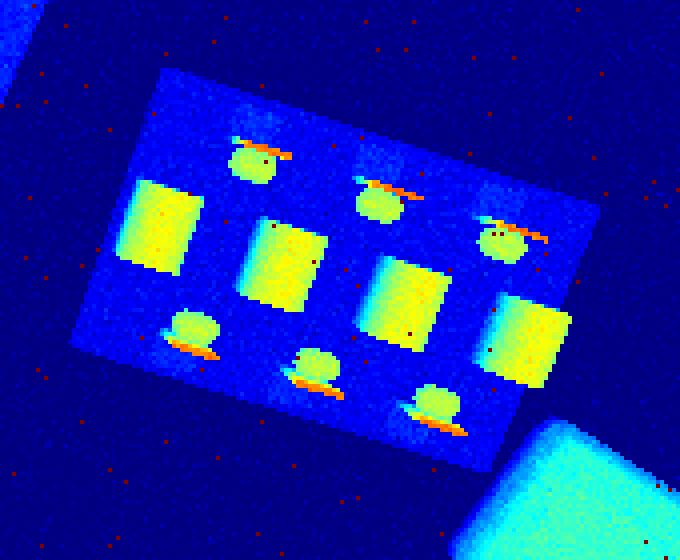

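Run:
```python
from h import *
z=np.load('wrist2.npz'); P=z['P'];H=P[...,2]; im=z['im']
mm=np.zeros(H.shape,np.uint8); mm[60:275,170:352]=((H>4.5)&(H<80))[60:275,170:352]
n,lab,stt,cen=cv2.connectedComponentsWithStats(mm,connectivity=4); i=1+np.argmax(stt[1:,4])
q=P[(lab==i)&(H<11)&(P[...,1]>-195)]; r=cv2.minAreaRect(q[:,:2].astype(np.float32)); print('plate',r,stt[i]); yp=r[2]
tab=np.array([434.65,-98.75]); sl=np.array([632.64,-33.86])
a1=np.degrees(np.arctan2(*(sl-tab)[::-1]))-np.degrees(np.arctan2(62,200)); print('yaw from pts',a1)
for a in(a1,):
    c,s=np.cos(np.radians(a)),np.sin(np.radians(a)); R=np.array([[c,-s],[s,c]])
    print('O',sl-R@[62,62],tab-R@[-138,0])
    O=(sl-R@[62,62]+tab-R@[-138,0])/2
    # handles outer faces in press frame
    m=(H>46)&(H<58); L=(P[...,:2]-O)@R; 
    for x in range(-130,60,10):
        k=m&(abs(L[...,0]-x)<3)&(abs(L[...,1])<70)
        y=np.sort(L[k][:,1]); 
        if len(y): print(x,y.min().round(1),y.max().round(1),'inner',y[y<-5].max().round(1) if (y<-5).any() else '',y[y>5].min().round(1) if (y>5).any() else '')
np.savez('press.npz',O=O,a=a1)
z=np.load('wrist1.npz'); P1=z['P']; H1=P1[...,2]; m=(H1>28.5)&(H1<33); 
a=np.radians(7.46); R=np.array([[np.cos(a),-np.sin(a)],[np.sin(a),np.cos(a)]]); L=(P1[...,:2]-[513.9,-292.4])@R
m&=(abs(L[...,0])<30)
for yy in(-66,-22,22,66):
    k=m&(abs(L[...,1]-yy)<11); print(yy,L[k].mean(0).round(1),L[k].min(0).round(1),L[k].max(0).round(1))
cv2.imwrite('pics/dial.png',cv2.resize(im[65:135,200:280],None,fx=8,fy=8,interpolation=cv2.INTER_CUBIC))
```

```text
plate ((549.120361328125, -82.90250396728516), (234.58901977539062, 159.96641540527344), 0.898840606212616) [  174    69   169   202 19294]
yaw from pts 0.9228012545706505
O [571.64656513 -96.85048264] [572.63210174 -96.5274791 ]
-130 -3.9 5.1 inner  5.1
-110 -38.1 38.7 inner -26.5 26.7
-100 -36.9 37.1 inner -24.5 24.8
-90 -35.4 35.7 inner -23.1 24.2
-80 -34.1 33.8 inner -22.1 22.4
-70 -32.5 32.4 inner -20.6 20.6
-60 -30.5 31.3 inner -5.1 5.5
-50 -29.2 29.5 inner -17.4 17.8
-40 -27.0 27.0 inner -16.6 17.0
-30 -25.5 25.9 inner -14.9 5.0
-20 -23.7 23.9 inner -14.0 14.1
-10 -22.3 22.7 inner -9.2 10.1
0 -29.6 25.4 inner -6.1 6.8
10 -32.1 21.5 inner -9.8 10.9
20 -33.3 -24.1 inner -24.1 
30 -36.7 67.1 inner -26.5 56.7
40 -38.1 69.7 inner -28.9 40.6
50 -41.2 51.1 inner -31.1 7.2
-66 [ -0.  -65.5] [-13. -73.] [ 12.8 -58.5]
-22 [ -0.1 -21.3] [-13.  -29.5] [ 13.  -13.6]
22 [ 0.1 22.4] [-12.9  14.4] [13.  30.3]
66 [ 0.4 66.2] [-12.7  58.1] [13.1 74.3]
```

View pics/dial.png

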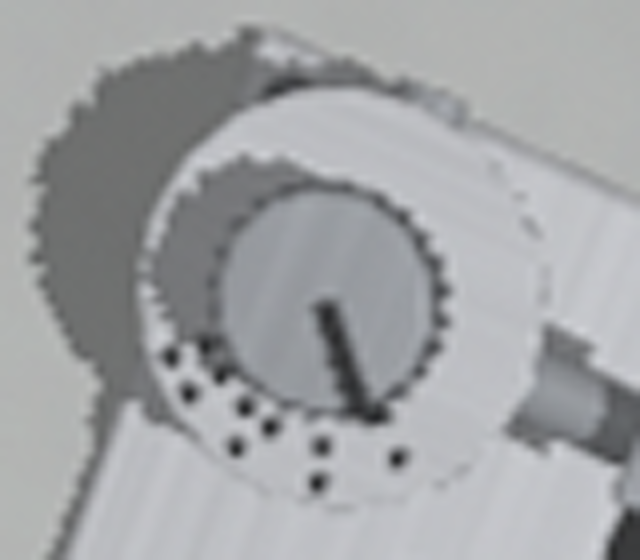

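```bash
cat >> h.py <<'E'
def press(x,y):
    z=np.load('press.npz'); a=np.radians(float(z['a'])); c,s=np.cos(a),np.sin(a)
    return z['O']+np.array([[c,-s],[s,c]])@[x,y]
def rack(x,y):
    a=np.radians(7.46); c,s=np.cos(a),np.sin(a); return np.array([513.9,-292.4])+np.array([[c,-s],[s,c]])@[x,y]
E
python3 -c "
from h import *
p=press(62,62);print(p)
plan(*p,110)"
```

```text
[633.13276831 -33.69849823]
pos [ 577.6 -111.2  329.2] yaw -65.52 tilt [-2.2e-03  4.0e-04 -1.0e+00] F [ 0.7 -0.4  0.5] grip 94.0 t 1.8 j [-0.38  0.03  1.57 -0.    1.54  0.76]
shift cm [-4.72 -8.31 21.91] norm 23.9
```

```bash
python3 -m jog '[[[0,0,0,-1.2,-2.1,4,75],[0,0,0,-1.2,-2.1,4,75],[0,0,0,-1.2,-2.1,4,75],[0,0,0,-1.1,-2.0,4,75],[0,0,0,0,0,0,75]]]'
python3 -c "
from h import *
p=press(62,62)
plan(*p,51)"
```

```text
clock: 2.3
eef_pos: [629.4, -32.4, 163.3]
eef_rot: [0.002, 0.841, -0.541, -0.006]
wrist_force: [-0.8, -0.4, 0.0]
grip_width: 70.5
pos [629.4 -32.4 163.3] yaw -65.49 tilt [-0.0126  0.0028 -0.9999] F [-0.8 -0.4  0. ] grip 70.5 t 2.3 j [-0.23  0.25  1.64 -0.    1.27  0.91]
shift cm [ 0.36 -0.4  11.22] norm 11.2
```

```bash
python3 -m jog '[[[0,0,0,0,0,4,75],[0,0,0,0,0,3,75],[0,0,0,0,0,0,75],[0,0,0,0,0,0,75]]]'
python3 -c "
from h import *
p=press(62,62)
plan(*p,51,-65.5)"
```

```text
clock: 2.7
eef_pos: [634.1, -35.1, 102.5]
eef_rot: [-0.0, 0.84, -0.542, 0.001]
wrist_force: [0.1, -0.8, 0.1]
grip_width: 70.3
pos [634.1 -35.1 102.5] yaw -65.62 tilt [ 1.7e-03 -7.0e-04 -1.0e+00] F [ 0.1 -0.8  0.1] grip 70.3 t 2.7 j [-0.23  0.32  1.67 -0.    1.15  0.91]
rotvec [-0.001 -0.001 -0.002] j6 after (same xy) 0.91
shift in turned frame [-0.17  0.03  5.15]
shift cm [-0.18  0.04  5.15] norm 5.2
```

```bash
python3 -m jog '[[[0,0,0,-0.18,0,2.6,75],[0,0,0,0,0,2.5,75],[0,0,0,0,0,0,75],[0,0,0,0,0,0,30],[0,0,0,0,0,0,30]]]' 60
python3 -m jog '[[[0,0,0,0,0,0,30],[0,0,0,0,0,0,25],[0,0,0,0,0,0,25]]]' 60
python3 -c "
from h import *
p=press(62,62)
plan(*p,51,-65.5)"
```

```text
clock: 3.2
eef_pos: [635.0, -32.7, 52.6]
eef_rot: [-0.001, 0.841, -0.541, 0.002]
wrist_force: [-0.6, 0.3, 0.8]
grip_width: 57.9
clock: 3.5
eef_pos: [633.4, -32.1, 50.1]
eef_rot: [-0.0, 0.841, -0.541, 0.0]
wrist_force: [0.3, -0.7, -0.4]
grip_width: 33.8
pos [633.4 -32.1  50.1] yaw -65.54 tilt [ 9.e-04 -2.e-04 -1.e+00] F [ 0.3 -0.7 -0.4] grip 33.8 t 3.5 j [-0.23  0.38  1.69  0.    1.07  0.91]
rotvec [-0.001 -0.001 -0.001] j6 after (same xy) 0.91
shift in turned frame [ 0.14  0.09 -0.09]
shift cm [ 0.14  0.09 -0.09] norm 0.2
```

```bash
python3 -m jog '[[[0,0,0,0,0,0,20],[0,0,0,0,0,0,20],[0,0,0,0,0,0,20]]]' 60
python3 -m jog '[[[0,0,0.13,0,0,0,20],[0,0,0.13,0,0,0,20],[0,0,0.13,0,0,0,20],[0,0,0.13,0,0,0,20],[0,0,0.13,0,0,0,20]]]'
python3 -m jog '[[[0,0,0.13,0,0,0,20],[0,0,0.13,0,0,0,20],[0,0,0.1,0,0,0,20],[0,0,0,0,0,0,20],[0,0,0,0,0,0,20]]]'
python3 -c "
from h import *
plan(633,-33,51)"
```

```text
clock: 3.8
eef_pos: [633.8, -32.8, 50.1]
eef_rot: [0.0, 0.841, -0.541, 0.001]
wrist_force: [0.9, -4.8, 2.0]
grip_width: 30.7
clock: 4.3
eef_pos: [633.8, -33.8, 50.1]
eef_rot: [-0.0, -0.622, 0.783, -0.002]
wrist_force: [1.2, -7.7, 1.5]
grip_width: 30.9
clock: 4.8
eef_pos: [633.6, -34.3, 50.1]
eef_rot: [-0.0, -0.474, 0.881, -0.002]
wrist_force: [0.1, -9.6, 2.3]
grip_width: 31.1
pos [633.6 -34.3  50.1] yaw -123.41 tilt [ 0.0012 -0.0039 -1.    ] F [ 0.1 -9.6  2.3] grip 31.1 t 4.8 j [-0.23  0.39  1.69 -0.    1.07  1.92]
shift cm [-0.08  0.12 -0.09] norm 0.2
```

```bash
python3 -m jog '[[[0,0,0,0,0,0,50],[0,0,0,0,0,0,60],[0,0,0,0,0,-4,60],[0,0,0,0,0,-5,60],[0,0,0,0,0,-5,60]]]'
python3 -m jog '[[[0,0,0,0,-2,-5,60],[0,0,0,0,-3,-4,60],[0,0,0,0,-3,0,60],[0,0,0,0,0,0,60]]]'
python3 - <<'E'
from h import *
st()
im,d,m,P=cloud('wrist'); cv2.imwrite('pics/w3.png',im); np.savez('wrist3.npz',im=im,d=d,P=P)
X=np.array([633,-34,70]); c=np.array(m['R'])@X+m['t']; u,v=int(m['fx']*c[0]/c[2]+m['cx']),int(m['fy']*c[1]/c[2]+m['cy']); print(u,v)
cv2.imwrite('pics/dial3.png',cv2.resize(im[max(0,v-50):v+50,max(0,u-50):u+50],None,fx=6,fy=6,interpolation=cv2.INTER_CUBIC))
E
```

```text
clock: 5.3
eef_pos: [631.8, -30.9, 189.7]
eef_rot: [-0.001, -0.474, 0.88, 0.002]
wrist_force: [1.5, -0.6, 0.2]
grip_width: 56.6
clock: 5.7
eef_pos: [700.4, -76.4, 276.5]
eef_rot: [0.001, -0.474, 0.881, -0.0]
wrist_force: [-0.2, -0.0, -0.9]
grip_width: 56.0
{'clock': 5.7, 'joint_positions': [-0.269, 0.325, 1.332, 0.001, 1.483, 1.886], 'eef_pos': [700.449, -76.373, 276.463], 'eef_rot': [0.001, -0.474, 0.881, -0.0], 'wrist_force': [-0.224, -0.007, -0.882], 'grip_width': 56.033}
283 249
```

View pics/w3.png

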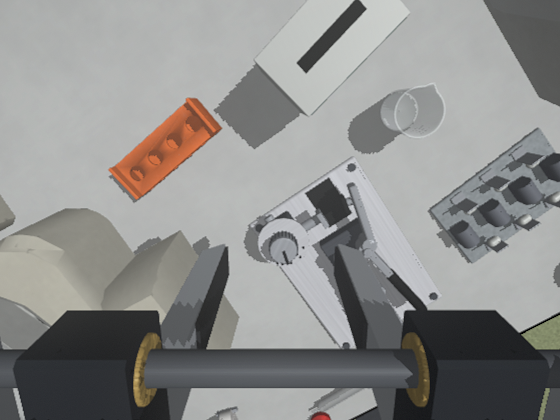

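View pics/dial3.png

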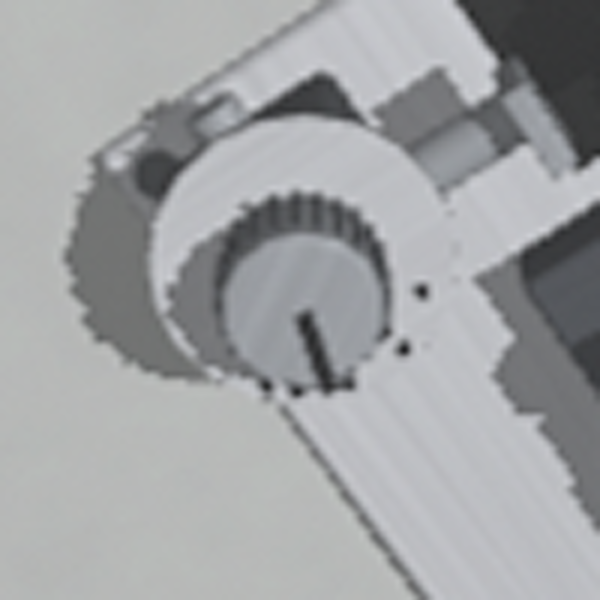

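Run:
```python
from h import *
for f,a,b in(('wrist2',(200+322/8,65+300/8),(200+374/8,65+412/8)),('wrist3',(233+304/6,199+312/6),(233+327/6,199+385/6))):
    P=np.load(f+'.npz')['P']; g=lambda p:np.median(P[int(p[1])-0:int(p[1])+1,int(p[0]):int(p[0])+1].reshape(-1,3),0)
    A,B=g(a),g(b); print(A,B,np.degrees(np.arctan2(B[1]-A[1],B[0]-A[0])))
```

```text
[632.36746667 -33.07075274  70.04738866] [620.94792099 -45.61272392  71.73669446] -132.31806343810322
[632.09876055 -33.29302168  71.70407391] [617.48289114 -29.13588551  72.34640718] 164.12285929172614
```

```bash
python3 -m jog '[[[0,0,-0.145,2.5,4,-2,60],[0,0,-0.145,2.2,4.2,-2,60],[0,0,-0.145,1.7,4.3,0,60],[0,0,-0.145,1,4.5,0,60],[0,0,-0.145,0,4,0,60]]]'
python3 -c "
from h import *
P=np.load('side0.npz')['P']; m=(P[...,2]>30)&(P[...,0]>300)&(P[...,0]<900)&(P[...,1]>50)&(P[...,1]<550)
q=P[m]
for y in range(50,550,50):
    r=q[abs(q[:,1]-y-25)<25]; r2=r[r[:,0]>450]; print(y,len(r2),r2[:,0].min() if len(r2) else '',r2[:,2].max() if len(r2) else '')
plan(400,270,330,0)"
```

```text
clock: 6.25
eef_pos: [471.4, -81.7, 313.1]
eef_rot: [0.0, 0.758, -0.653, -0.002]
wrist_force: [-0.2, -0.4, -0.7]
grip_width: 55.9
50 204 559.6739040957478 324.23376178423257
100 738 549.6231965321867 324.6550422936472
150 1156 492.9368181046738 324.3853572498337
200 876 492.748165616157 192.36340779300636
250 862 498.8119406748764 402.6198880539839
300 1791 576.6390536951301 562.3312437497987
350 2618 579.9654623379535 537.3143987467286
400 3253 585.0681017753323 511.77006096485457
450 2921 614.5759327465981 702.3807128663644
500 4887 734.2719090579698 701.4331264700154
pos [471.4 -81.7 313.1] yaw -81.48 tilt [-0.0025  0.0018 -1.    ] F [-0.2 -0.4 -0.7] grip 55.9 t 6.2 j [-0.41 -0.24  1.85  0.    1.54  1.01]
rotvec [ 0.     0.003 -1.422] j6 after (same xy) -0.41
shift in turned frame [ -7.14 -35.17  -1.69]
shift cm [-35.85   1.85  -1.6 ] norm 35.9
```

```bash
python3 -m jog '[[[0,0,0,-3.3,1.2,-0.5,60],[0,0,0,-3.3,1.2,-0.5,60],[0,0,0,-3.3,1.2,-0.5,60],[0,0,0,-3.3,1.2,-0.5,60],[0,0,0,-3.3,1.2,-0.5,60]]]'
python3 -m jog '[[[0,0,0,-3.3,1.2,0,60],[0,0,0,-3.3,1.2,0,60],[0,0,0,-3.3,1.2,0,60],[0,0,0,-3.3,1.2,0,60],[0,0,0,0,0,0,60]]]'
python3 - <<'E'
from h import *
st()
im,d,m,P=cloud('wrist'); cv2.imwrite('pics/w4.png',im); np.savez('wrist4.npz',im=im,d=d,P=P)
E
```

```text
clock: 6.75
eef_pos: [389.5, 73.6, 338.4]
eef_rot: [0.0, 0.756, -0.655, -0.001]
wrist_force: [0.8, -0.3, 0.4]
grip_width: 56.4
clock: 7.25
eef_pos: [322.5, 198.3, 338.5]
eef_rot: [0.001, 0.758, -0.652, -0.001]
wrist_force: [-0.1, 0.4, -0.1]
grip_width: 55.9
{'clock': 7.25, 'joint_positions': [0.248, -0.525, 2.012, 0.002, 1.657, 1.67], 'eef_pos': [322.496, 198.288, 338.464], 'eef_rot': [0.001, 0.758, -0.652, -0.001], 'wrist_force': [-0.102, 0.365, -0.106], 'grip_width': 55.931}
```

View pics/w4.png

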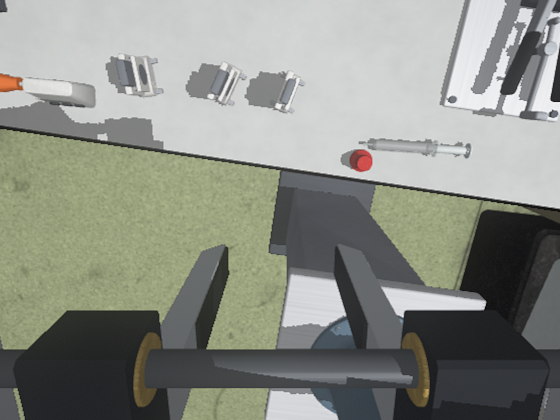

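```bash
cat >> h.py <<'E'
def tabs(P,box):
    x0,y0,x1,y1=box; m=np.zeros(P.shape[:2],np.uint8); H=P[...,2]; m[y0:y1,x0:x1]=((H>79)&(H<90))[y0:y1,x0:x1]
    n,lab,stt,cen=cv2.connectedComponentsWithStats(m)
    for i in range(1,n):
        if stt[i,4]>25:
            q=P[lab==i]; r=cv2.minAreaRect(q[:,:2].astype(np.float32)); (w,h)=r[1]; yaw=r[2] if w>h else r[2]+90
            print('tab px',cen[i].round(0),'n',stt[i,4],'c',np.round(r[0],1),'mean',q.mean(0).round(1),'size',np.round(r[1],1),'long-axis yaw',round((yaw+90)%180-90,1))
E
python3 - <<'E'
from h import *
z=np.load('wrist4.npz'); P=z['P']; im=z['im']; tabs(P,(90,30,330,130))
cv2.imwrite('pics/w4z.png',cv2.resize(im[40:120,100:320],None,fx=3.6,fy=3.6,interpolation=cv2.INTER_CUBIC))
H=P[...,2]; cv2.imwrite('pics/w4h.png',cv2.resize(cv2.applyColorMap(np.clip(H/90*255,0,255).astype(np.uint8),cv2.COLORMAP_JET)[40:120,100:320],None,fx=3.6,fy=3.6,interpolation=cv2.INTER_NEAREST))
E
```

```text
tab px [123.  72.] n 260 c [407.8 391.5] mean [407.8 390.9  83.3] size [28.  10.4] long-axis yaw 16.7
tab px [219.  81.] n 239 c [414.  284.3] mean [414.  283.8  83.5] size [10.4 27.6] long-axis yaw -18.8
tab px [288.  90.] n 222 c [415.7 204.9] mean [415.9 204.9  83.6] size [ 9.9 27.6] long-axis yaw -13.3
```

View pics/w4z.png

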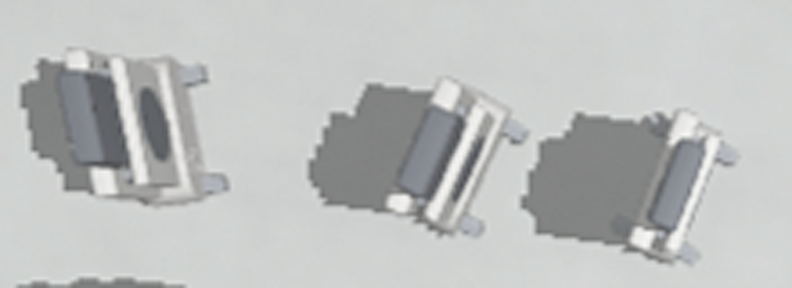

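View pics/w4h.png

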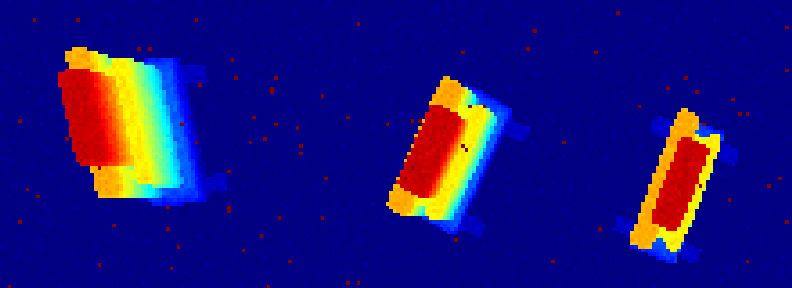

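Run:
```python
from h import *
Q=np.concatenate([np.load(f+'.npz')['P'].reshape(-1,3) for f in('side0','wrist2','wrist3','scene0')])
m=(Q[:,2]>60)&(Q[:,0]>440)&(Q[:,0]<620)&(Q[:,1]>60)&(Q[:,1]<480); Q=Q[m]
for x in range(440,620,20):
    print(x,[ (int(r[:,2].min()),int(r[:,2].max()),len(r)) if len(r)>3 else 0 for y in range(60,480,40) for r in[Q[(abs(Q[:,0]-x-10)<=10)&(abs(Q[:,1]-y-20)<=20)]]])
from h import *
plan(415.7,204.9,200,-103.3)
```

```text
440 [0, 0, 0, 0, 0, 0, 0, 0, 0, 0, 0]
460 [0, 0, 0, 0, 0, 0, 0, 0, 0, 0, 0]
480 [0, 0, 0, (181, 191, 21), (176, 192, 24), 0, 0, 0, 0, 0, 0]
500 [0, 0, 0, (162, 191, 13), (167, 191, 46), 0, 0, 0, 0, 0, 0]
520 [0, 0, 0, (151, 182, 13), (150, 184, 52), 0, 0, 0, 0, 0, 0]
540 [0, (60, 66, 17), (60, 66, 105), (60, 175, 80), (60, 177, 70), 0, 0, 0, 0, 0, 0]
560 [(60, 107, 537), (60, 114, 616), (60, 107, 545), (60, 167, 552), (60, 167, 237), (64, 77, 10), 0, 0, 0, 0, 0]
580 [(60, 124, 1008), (94, 125, 784), (70, 124, 604), (69, 114, 694), (64, 113, 103), (60, 191, 256), (60, 193, 564), (60, 192, 487), (60, 114, 278), (60, 101, 79), 0]
600 [(60, 145, 843), (114, 157, 1057), (95, 169, 602), (84, 116, 711), (109, 190, 52), (112, 189, 31), (181, 190, 21), (94, 192, 277), (102, 193, 290), (60, 117, 201), 0]
pos [323.5 196.9 338.5] yaw -81.58 tilt [-2.1e-03 -1.0e-04 -1.0e+00] F [ 0.2 -0.5 -0.3] grip 56.4 t 7.3 j [ 0.24 -0.52  2.01  0.    1.66  1.67]
rotvec [ 0.002 -0.     0.379] j6 after (same xy) 2.05
shift in turned frame [-2.89 -8.78 13.85]
shift cm [ 0.57 -9.26 13.83] norm 16.7
```

```bash
python3 -m jog '[[[0,0,0.13,0.1,-3,4,44],[0,0,0.13,-0.9,-3,4,44],[0,0,0.12,-1.2,-3,4,44],[0,0,0,-0.3,0,3,44],[0,0,0,0,0,0,44]]]'
python3 -c "
from h import *
plan(415.7,204.9,64,-103.3)"
```

```text
clock: 7.8
eef_pos: [412.6, 217.4, 185.7]
eef_rot: [-0.006, -0.618, 0.786, 0.003]
wrist_force: [-1.1, -0.3, -0.5]
grip_width: 41.2
pos [412.6 217.4 185.7] yaw -103.71 tilt [-0.0121 -0.0028 -0.9999] F [-1.1 -0.3 -0.5] grip 41.2 t 7.8 j [ 0.24 -0.17  2.02  0.    1.3   2.05]
rotvec [ 0.011 -0.006 -0.007] j6 after (same xy) 2.04
shift in turned frame [ 1.15 -0.59 12.17]
shift cm [ 1.07 -0.74 12.17] norm 12.2
```

```bash
python3 -m jog '[[[0,0,0,1.1,-0.3,3.5,44],[0,0,0,0,0,3,44],[0,0,0,0,0,0,44],[0,0,0,0,0,0,44]]]'
python3 -c "
from h import *
plan(415.7,204.9,64,-103.3)"
```

```text
clock: 8.2
eef_pos: [416.8, 207.5, 128.2]
eef_rot: [0.001, -0.618, 0.786, -0.0]
wrist_force: [-1.4, -0.8, 0.5]
grip_width: 41.6
pos [416.8 207.5 128.2] yaw -103.67 tilt [ 1.4e-03  4.0e-04 -1.0e+00] F [-1.4 -0.8  0.5] grip 41.6 t 8.2 j [ 0.22 -0.11  2.08  0.    1.17  2.03]
rotvec [-0.001  0.001 -0.006] j6 after (same xy) 2.02
shift in turned frame [0.28 0.05 6.42]
shift cm [0.28 0.06 6.42] norm 6.4
```

Take a quick check image before descending.

```bash
python3 -m jog '[[[0,0,0,0.25,0,3,44],[0,0,0,0,0,3.2,44],[0,0,0,0,0,0.2,44],[0,0,0,0,0,0,44]]]'
python3 - <<'E'
from h import *
im,d,m,P=cloud('wrist'); cv2.imwrite('pics/w5.png',im)
im,d,m,P=cloud('side'); cv2.imwrite('pics/sd5.png',cv2.resize(im[170:310,200:400],None,fx=4,fy=4))
plan(415.7,204.9,64,-103.3)
E
```

```text
clock: 8.6
eef_pos: [416.8, 205.6, 64.4]
eef_rot: [0.001, -0.618, 0.786, -0.0]
wrist_force: [0.9, 0.0, 0.8]
grip_width: 41.3
pos [417.7 205.8  65.2] yaw -103.64 tilt [ 4.4e-03  9.0e-04 -1.0e+00] F [ 0.3 -0.6  0.2] grip 41.7 t 8.7 j [ 0.21 -0.01  2.12 -0.    1.03  2.02]
rotvec [-0.004  0.002 -0.006] j6 after (same xy) 2.02
shift in turned frame [0.13 0.17 0.12]
shift cm [0.13 0.17 0.12] norm 0.3
```

View pics/w5.png

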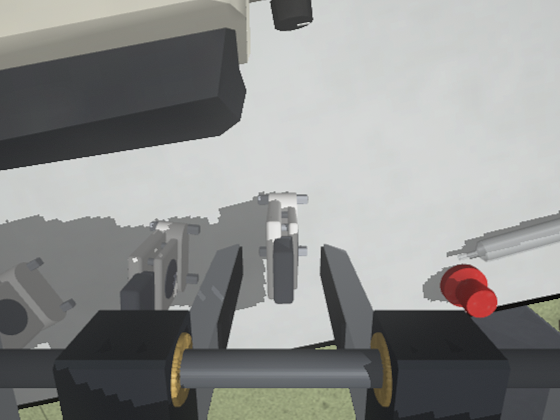

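View pics/sd5.png

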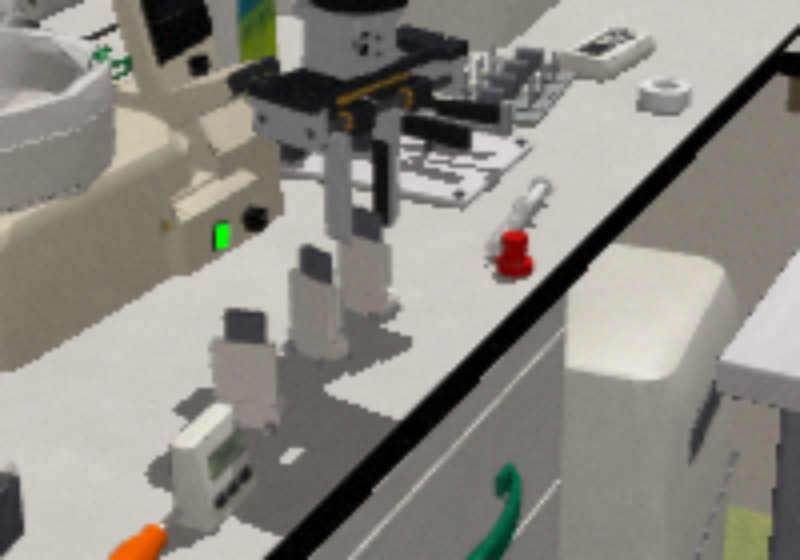

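```bash
python3 -m jog '[[[0,0,0,0,0.1,0,20],[0,0,0,0,0,0,5],[0,0,0,0,0,0,0],[0,0,0,0,0,0,0],[0,0,0,0,0,0,0]]]' 40
python3 -m jog '[[[0,0,0,0,0,-1,0],[0,0,0,0,0,-3,0],[0,0,0,0,0,-4,0],[0,0,0,0,0,-4,0],[0,0,0,0,0,0,0]]]'
python3 -c "
from h import *
p=press(62,0);print(p)
plan(*press(62,-8.5),190,-89.08)"
```

```text
clock: 9.2
eef_pos: [414.9, 205.6, 63.0]
eef_rot: [0.0, -0.618, 0.786, -0.0]
wrist_force: [-1.0, -0.6, 3.0]
grip_width: 13.1
clock: 9.7
eef_pos: [418.2, 206.4, 188.8]
eef_rot: [0.005, -0.618, 0.786, -0.003]
wrist_force: [1.0, 0.5, -2.8]
grip_width: 9.7
[634.13129219 -95.69045698]
pos [418.2 206.4 188.8] yaw -103.64 tilt [ 0.0114  0.0025 -0.9999] F [ 1.   0.5 -2.8] grip 9.7 t 9.7 j [ 0.21 -0.19  2.04  0.    1.29  2.02]
rotvec [-0.011  0.004 -0.254] j6 after (same xy) 1.77
shift in turned frame [ 31.4  -21.1   -0.12]
shift cm [ 25.08 -28.32   0.05] norm 37.8
```

```bash
python3 -m jog '[[[0,0,0,4.2,-1,0,0],[0,0,0,4.2,-1,0,0],[0,0,0,4.2,-1,0,0],[0,0,0,4.2,-1,0,0],[0,0,0,4.2,-1,0,0]]]'
python3 -m jog '[[[0,0,-0.12,4.2,-1.5,0,0],[0,0,-0.12,4,-3,0,0],[0,0,0,0,-4,0,0],[0,0,0,0,0,0,0]]]'
python3 -c "
from h import *
plan(*press(62,-8.8),130,-89.08)"
```

```text
clock: 10.2
eef_pos: [412.4, -11.6, 181.2]
eef_rot: [-0.001, -0.618, 0.786, 0.001]
wrist_force: [1.8, 0.1, -3.4]
grip_width: 9.8
clock: 10.6
eef_pos: [484.9, -99.3, 180.3]
eef_rot: [-0.0, -0.707, 0.707, 0.002]
wrist_force: [-1.6, 0.4, -4.0]
grip_width: 9.5
pos [484.9 -99.3 180.3] yaw -90.04 tilt [-0.0029  0.002  -1.    ] F [-1.6  0.4 -4. ] grip 9.5 t 10.6 j [-0.43 -0.1   1.97  0.    1.27  1.14]
rotvec [ 0.003  0.002 -0.017] j6 after (same xy) 1.12
shift in turned frame [  0.76 -14.93   5.03]
shift cm [  0.52 -14.95   4.99] norm 15.8
```

```bash
python3 -m jog '[[[0,0,-0.017,0.3,-4,0,0],[0,0,0,0.2,-4,0,0],[0,0,0,0.2,-4,0,0],[0,0,0,0,-2.9,0,0],[0,0,0,0,0,0,0]]]'
python3 -m jog '[[[0,0,0,0,0,0,0],[0,0,0,0,0,2,0],[0,0,0,0,0,0,0],[0,0,0,0,0,0,0]]]'
python3 - <<'E'
from h import *
plan(*press(62,-8.8),72,-89.08)
im,d,m,P=cloud('wrist'); cv2.imwrite('pics/w6.png',im); np.savez('wrist6.npz',im=im,d=d,P=P)
E
```

```text
clock: 11.1
eef_pos: [633.7, -102.0, 180.7]
eef_rot: [0.0, 0.714, -0.7, -0.001]
wrist_force: [-0.6, -0.3, -2.3]
grip_width: 9.8
clock: 11.5
eef_pos: [631.1, -102.4, 162.1]
eef_rot: [0.0, 0.714, -0.7, -0.001]
wrist_force: [-0.1, 0.0, -1.7]
grip_width: 9.6
pos [ 631.1 -102.4  162.1] yaw -88.93 tilt [-2.e-03  6.e-04 -1.e+00] F [-0.1  0.  -1.7] grip 9.6 t 11.5 j [-0.34  0.26  1.62 -0.    1.26  1.21]
rotvec [0.002 0.001 0.003] j6 after (same xy) 1.22
shift in turned frame [ 0.21 -0.32  9.01]
shift cm [ 0.22 -0.34  9.01] norm 9.0
```

View pics/w6.png

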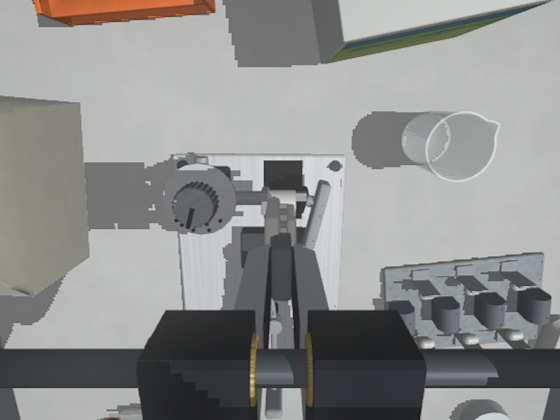

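Run:
```python
from h import *
z=np.load('press.npz'); a=np.radians(float(z['a'])); R=np.array([[np.cos(a),-np.sin(a)],[np.sin(a),np.cos(a)]])
for f in('wrist6','wrist3'):
    P=np.load(f+'.npz')['P']; L=(P[...,:2]-z['O'])@R; H=P[...,2]
    for x in range(48,82,4):
        k=(abs(L[...,0]-x)<2)&(abs(L[...,1]+8)<35)&(H>49)&(H<60); y=np.sort(L[k][:,1]); a_=y[y<-15]; b=y[y>-5]
        print(f,x,len(y),'mov max',a_.max().round(1) if len(a_) else '', 'anvil min',b.min().round(1) if len(b) else '')
im=np.load('wrist6.npz')['im']; cv2.imwrite('pics/w6z.png',cv2.resize(im[140:300,160:360],None,fx=4,fy=4,interpolation=cv2.INTER_CUBIC))
```

```text
wrist6 48 52 mov max -30.9 anvil min 
wrist6 52 76 mov max -20.9 anvil min 6.8
wrist6 56 127 mov max -19.3 anvil min 6.0
wrist6 60 143 mov max -20.0 anvil min 5.2
wrist6 64 94 mov max -20.9 anvil min 5.1
wrist6 68 53 mov max -27.0 anvil min 
wrist6 72 76 mov max -23.2 anvil min 4.4
wrist6 76 41 mov max -37.5 anvil min 
wrist6 80 0 mov max  anvil min 
wrist3 48 28 mov max -31.4 anvil min 
wrist3 52 45 mov max -21.4 anvil min 4.1
wrist3 56 65 mov max -20.1 anvil min 3.7
wrist3 60 80 mov max -20.4 anvil min 3.7
wrist3 64 77 mov max -21.3 anvil min 3.7
wrist3 68 62 mov max -22.5 anvil min 3.8
wrist3 72 44 mov max -23.4 anvil min 4.0
wrist3 76 19 mov max -38.0 anvil min 
wrist3 80 0 mov max  anvil min
```

View pics/w6z.png

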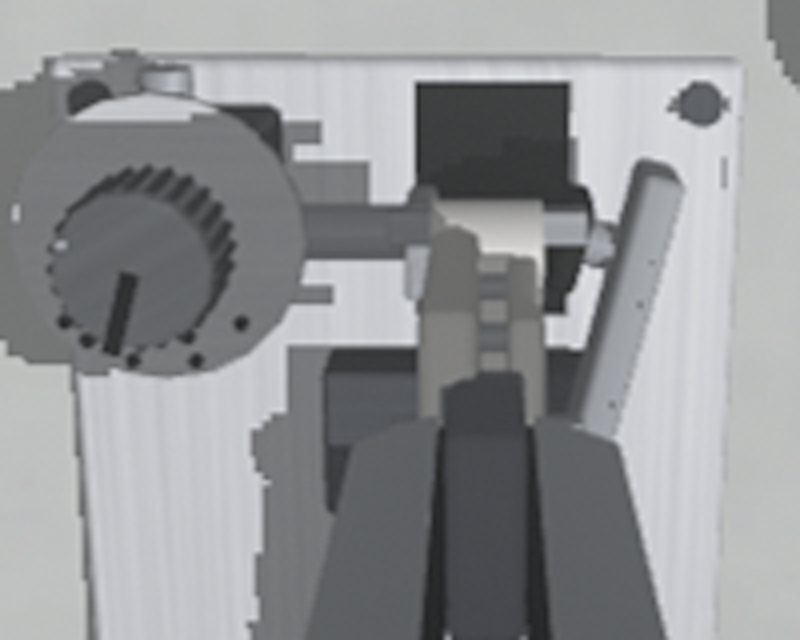

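```bash
python3 -m jog '[[[0,0,0.003,0.2,-0.3,2,0],[0,0,0,0,0,2,0],[0,0,0,0,0,2,0],[0,0,0,0,0,0,0],[0,0,0,0,0,0,0]]]'
python3 -c "
from h import *
plan(*press(62,-8.8),71,-89.08)"
```

```text
clock: 12.05
eef_pos: [635.8, -104.9, 103.6]
eef_rot: [-0.0, 0.713, -0.702, 0.0]
wrist_force: [-0.2, 0.6, -2.0]
grip_width: 9.7
pos [ 635.8 -104.9  103.6] yaw -89.1 tilt [ 8.e-04 -3.e-04 -1.e+00] F [-0.2  0.6 -2. ] grip 9.7 t 12.1 j [-0.34  0.34  1.64 -0.    1.16  1.22]
rotvec [-0.001 -0.    -0.   ] j6 after (same xy) 1.22
shift in turned frame [-0.04  0.15  3.26]
shift cm [-0.04  0.15  3.26] norm 3.3
```

```bash
python3 -m jog '[[[0,0,0,-0.03,0.1,1.5,0],[0,0,0,0,0,1,0],[0,0,0,0,0,0.5,0],[0,0,0,0,0,0.1,0],[0,0,0,0,0,0,0]]]'
python3 -c "
from h import *
plan(*press(62,-8.8),71,-89.08)"
```

```text
clock: 12.55
eef_pos: [634.6, -104.6, 72.1]
eef_rot: [0.0, 0.713, -0.701, -0.0]
wrist_force: [-3.0, 0.1, 1.9]
grip_width: 10.0
pos [ 634.6 -104.6   72.1] yaw -89.09 tilt [-4.e-04 -2.e-04 -1.e+00] F [-3.   0.1  1.9] grip 10.0 t 12.6 j [-0.34  0.37  1.66 -0.    1.11  1.22]
rotvec [ 0. -0. -0.] j6 after (same xy) 1.22
shift in turned frame [-0.01  0.03  0.11]
shift cm [-0.01  0.03  0.11] norm 0.1
```

```bash
python3 -m jog '[[[0,0,0,0,0,0,40],[0,0,0,0,0,0,40],[0,0,0,0,0,-2,40],[0,0,0,0,0,-4,60],[0,0,0,0,3,-1,96]]]'
python3 -m jog '[[[0,0,0,0,4,0,96],[0,0,0,0,4,0,96],[0,0,0,0,3,0,96],[0,0,0,0,0,0,96],[0,0,0,0,0,0,96]]]'
python3 - <<'E'
from h import *
plan(*press(-80,0),31,-89.08)
im,d,m,P=cloud('wrist'); cv2.imwrite('pics/w7.png',im); np.savez('wrist7.npz',im=im,d=d,P=P)
E
```

```text
clock: 13.05
eef_pos: [608.9, -106.0, 146.6]
eef_rot: [-0.002, 0.713, -0.701, 0.005]
wrist_force: [-0.0, 0.4, 0.6]
grip_width: 45.7
clock: 13.55
eef_pos: [494.9, -106.8, 141.9]
eef_rot: [-0.0, 0.712, -0.702, 0.001]
wrist_force: [0.4, -0.3, -0.6]
grip_width: 86.5
pos [ 494.9 -106.8  141.9] yaw -89.13 tilt [ 1.6e-03 -4.0e-04 -1.0e+00] F [ 0.4 -0.3 -0.6] grip 86.5 t 13.6 j [-0.44 -0.03  1.97  0.    1.19  1.12]
rotvec [-0.002 -0.    -0.001] j6 after (same xy) 1.12
shift in turned frame [-0.89  0.26 11.09]
shift cm [-0.89  0.28 11.09] norm 11.1
```

View pics/w7.png

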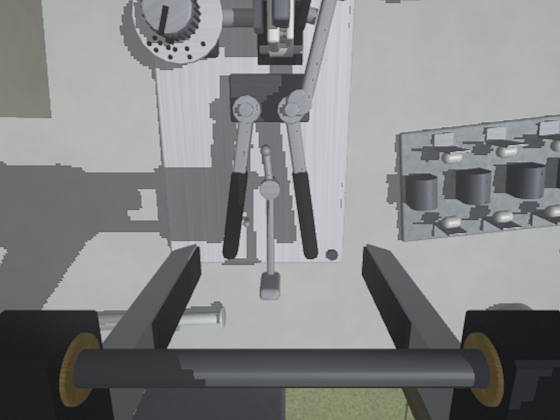

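```bash
python3 -m jog '[[[0,0,0,-0.9,0.2,3,96],[0,0,0,0,0,3,96],[0,0,0,0,0,2,96],[0,0,0,0,0,0,96],[0,0,0,0,0,0,96]]]'
python3 - <<'E'
from h import *
plan(*press(-80,0),31,-89.08)
E
```

```text
clock: 14.1
eef_pos: [493.5, -97.9, 61.9]
eef_rot: [-0.0, 0.713, -0.701, 0.0]
wrist_force: [0.8, 0.3, 0.7]
grip_width: 90.3
pos [493.5 -97.9  61.9] yaw -89.08 tilt [ 4.e-04 -0.e+00 -1.e+00] F [0.8 0.3 0.7] grip 90.3 t 14.1 j [-0.42  0.09  2.02  0.    1.03  1.13]
rotvec [-0. -0.  0.] j6 after (same xy) 1.13
shift in turned frame [0.01 0.13 3.09]
shift cm [0.01 0.13 3.09] norm 3.1
```

```bash
python3 -m jog '[[[0,0,0,0,0.1,1.6,96],[0,0,0,0,0,1.5,96],[0,0,0,0,0,0,96],[0,0,0,0,0,0,70],[0,0,0,0,0,0,60]]]' 50
python3 -m jog '[[[0,0,0,0,0,0,50],[0,0,0,0,0,0,44],[0,0,0,0,0,0,40],[0,0,0,0,0,0,40],[0,0,0,0,0,0,40]]]'
python3 -m jog '[[[0,0,0,0,0,0,40],[0,0,0,0,0,0,40],[0,0,0,0,0,0,40],[0,0,0,0,0,0,40],[0,0,0,0,0,0,40]]]'
```

```text
clock: 14.6
eef_pos: [492.8, -98.2, 32.1]
eef_rot: [-0.001, 0.713, -0.701, 0.001]
wrist_force: [0.6, 0.6, 0.9]
grip_width: 77.7
clock: 15.1
eef_pos: [491.5, -97.9, 30.9]
eef_rot: [0.0, 0.713, -0.701, 0.0]
wrist_force: [-2.3, 0.0, 3.7]
grip_width: 41.0
clock: 15.6
eef_pos: [491.5, -97.9, 30.9]
eef_rot: [0.0, 0.713, -0.701, 0.0]
wrist_force: [-3.2, -0.2, 4.7]
grip_width: 40.9
```

```bash
python3 -m jog '[[[0,0,0,0,0,0,70],[0,0,0,0,0,0,75],[0,0,0,0,0,-3,75],[0,0,0,0,0,-4,75],[0,0,0,0,2,-4,60]]]'
python3 -m jog '[[[0,0,0,0,0,0,40],[0,0,0,0,0,0,10],[0,0,0,0,0,0,0],[0,0,0,0,0,0,0]]]'
python3 - <<'E'
from h import *
plan(*press(-138,30),50,-89.08)
im,d,m,P=cloud('wrist'); cv2.imwrite('pics/w8.png',im); np.savez('wrist8.npz',im=im,d=d,P=P)
E
```

```text
clock: 16.1
eef_pos: [472.1, -98.1, 141.7]
eef_rot: [-0.0, 0.713, -0.701, 0.0]
wrist_force: [0.7, -0.0, 1.4]
grip_width: 65.6
clock: 16.5
eef_pos: [470.6, -97.5, 138.6]
eef_rot: [0.001, 0.713, -0.701, -0.002]
wrist_force: [0.4, -0.5, 0.3]
grip_width: 33.8
pos [470.6 -97.5 138.6] yaw -89.09 tilt [-0.0033  0.0016 -1.    ] F [ 0.4 -0.5  0.3] grip 33.8 t 16.5 j [-0.44 -0.08  2.04  0.    1.19  1.11]
rotvec [ 0.003  0.002 -0.   ] j6 after (same xy) 1.11
shift in turned frame [-2.92  3.64  8.86]
shift cm [-2.9   3.61  8.87] norm 10.0
```

View pics/w8.png

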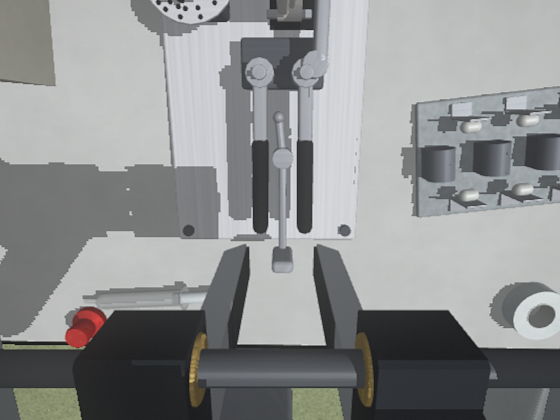

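```bash
python3 -m jog '[[[0,0,0,-1.5,1.8,0,0],[0,0,0,-1.5,1.8,0,0],[0,0,0,0,0,2,0],[0,0,0,0,0,2,0],[0,0,0,0,0,2,0]]]'
python3 -m jog '[[[0,0,0,0,0,2,0],[0,0,0,0,0,1,0],[0,0,0,0,0,0,0],[0,0,0,0,0,0,0]]]'
python3 - <<'E'
from h import *
plan(*press(-138,-7),48,-89.08)
im,d,m,P=cloud('wrist'); cv2.imwrite('pics/w9.png',im)
E
```

```text
clock: 17.05
eef_pos: [434.5, -68.2, 79.1]
eef_rot: [0.0, 0.713, -0.701, -0.001]
wrist_force: [0.9, 0.4, -0.2]
grip_width: 0.3
clock: 17.45
eef_pos: [435.2, -68.7, 50.8]
eef_rot: [-0.0, 0.713, -0.701, -0.0]
wrist_force: [0.8, 0.8, 0.5]
grip_width: 0.5
pos [435.2 -68.7  50.8] yaw -89.09 tilt [-0.  0. -1.] F [0.8 0.8 0.5] grip 0.5 t 17.4 j [-0.41 -0.04  2.18  0.    1.    1.14]
rotvec [ 0.  0. -0.] j6 after (same xy) 1.14
shift in turned frame [3.72 0.16 0.28]
shift cm [3.72 0.16 0.28] norm 3.7
```

View pics/w9.png

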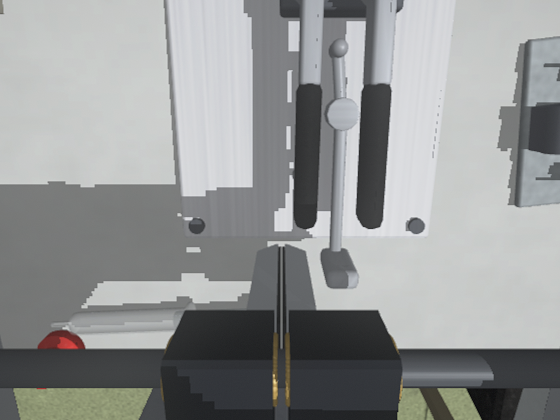

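```bash
python3 -m jog '[[[0,0,0,0.8,0,0.2,0],[0,0,0,0.8,0,0,0],[0,0,0,0.8,0,0,0],[0,0,0,0.8,0,0,0],[0,0,0,0.6,0,0,0]]]'
python3 -m jog '[[[0,0,0,0,0,0,0],[0,0,0,-1,0,0,0],[0,0,0,-2,0,0,0],[0,0,0,-2,0,0,0],[0,0,0,0,0,-4,0]]]'
python3 -m jog '[[[0,0,0,0,0,-5,0],[0,0,0,3,0,0,20],[0,0,0,0,-3,0,40],[0,0,0,0,0,0,40],[0,0,0,0,0,0,40]]]'
python3 - <<'E'
from h import *
plan(*press(62,-5),72,-89.08)
im,d,m,P=cloud('wrist'); cv2.imwrite('pics/w10.png',im); np.savez('wrist10.npz',im=im,d=d,P=P)
E
```

```text
clock: 18.0
eef_pos: [436.5, -105.4, 48.8]
eef_rot: [-0.002, 0.712, -0.702, -0.001]
wrist_force: [7.1, 12.6, -4.5]
grip_width: 0.7
clock: 18.5
eef_pos: [430.2, -54.0, 84.4]
eef_rot: [0.002, 0.713, -0.701, -0.005]
wrist_force: [-0.4, -0.4, 0.3]
grip_width: 0.5
clock: 19.0
eef_pos: [465.0, -86.3, 138.4]
eef_rot: [0.0, 0.713, -0.701, -0.0]
wrist_force: [0.1, -0.2, -0.1]
grip_width: 28.9
pos [465.  -86.3 138.4] yaw -89.09 tilt [-0.001 -0.    -1.   ] F [ 0.1 -0.2 -0.1] grip 28.9 t 19.0 j [-0.42 -0.11  2.06 -0.    1.19  1.13]
rotvec [ 0.001 -0.    -0.   ] j6 after (same xy) 1.13
shift in turned frame [  1.71 -16.9    6.64]
shift cm [  1.71 -16.9    6.62] norm 18.2
```

View pics/w10.png

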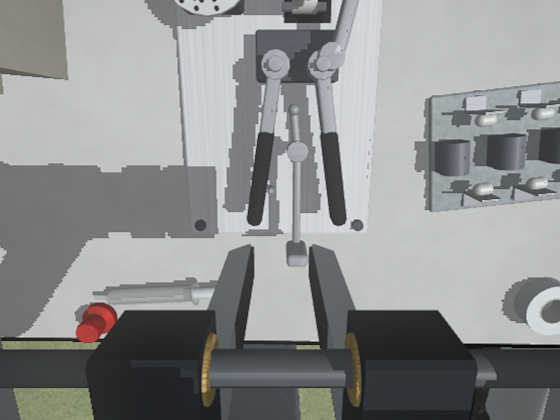

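```bash
python3 -m jog '[[[0,0,0,0.8,-3.5,0,40],[0,0,0,0.8,-3.5,0,40],[0,0,0,0,0,0,40],[0,0,0,0,0,0,40]]]'
python3 - <<'E'
from h import *
im,d,m,P=cloud('wrist'); cv2.imwrite('pics/w11.png',im); np.savez('wrist11.npz',im=im,d=d,P=P)
z=np.load('press.npz'); a=np.radians(float(z['a'])); R=np.array([[np.cos(a),-np.sin(a)],[np.sin(a),np.cos(a)]])
H=P[...,2]; L=(P[...,:2]-z['O'])@R
k=(H>87)&(H<98)&(abs(L[...,0]-62)<35)&(abs(L[...,1]+5)<25); r=cv2.minAreaRect(L[k].astype(np.float32)); print(k.sum(),r,H[k].max())
# cover: z 58..68
k=(H>60)&(H<67)&(abs(L[...,0]-62)<30)&(abs(L[...,1]+5)<20); print('cover top',k.sum(),L[k].min(0),L[k].max(0))
plan(*press(62,-5),72,-89.08)
cv2.imwrite('pics/w11z.png',cv2.resize(im[0:200,180:400],None,fx=3.5,fy=3.5,interpolation=cv2.INTER_CUBIC))
E
```

```text
clock: 19.45
eef_pos: [534.7, -100.6, 137.9]
eef_rot: [0.0, 0.713, -0.701, -0.001]
wrist_force: [-0.4, -1.2, -0.4]
grip_width: 37.5
854 ((62.101165771484375, -5.0034942626953125), (27.338163375854492, 9.81945514678955), 0.6302585601806641) 93.79963629704183
cover top 97 [42.74998963 -8.83987283] [81.95438514 -4.11184965]
pos [ 534.3 -100.5  138.1] yaw -89.07 tilt [-1.6e-03  5.0e-04 -1.0e+00] F [ 0.4 -0.1  0.1] grip 37.6 t 19.5 j [-0.39  0.07  1.88 -0.    1.19  1.16]
rotvec [0.002 0.    0.   ] j6 after (same xy) 1.16
shift in turned frame [ 0.18 -9.99  6.61]
shift cm [  0.18 -10.     6.59] norm 12.0
```

View pics/w11z.png

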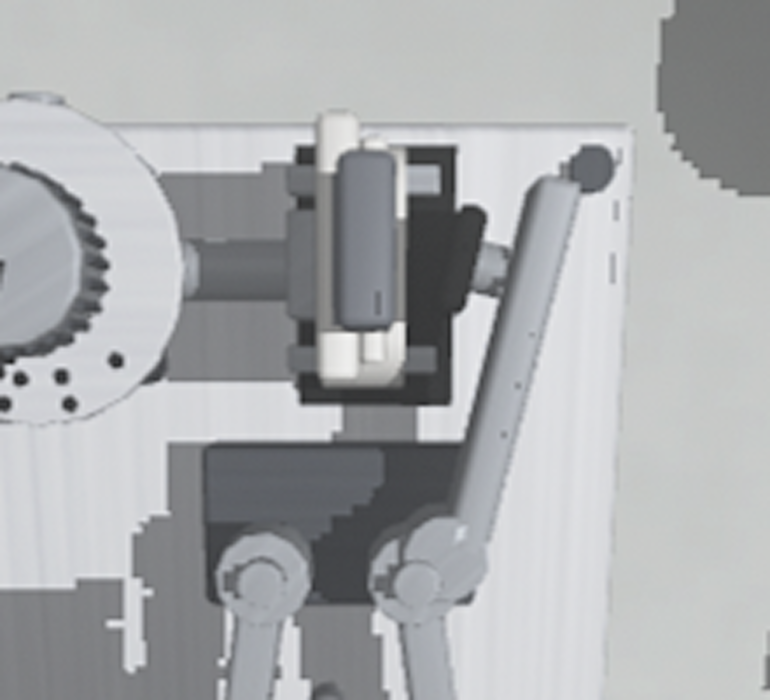

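```bash
python3 -m jog '[[[0,0,0,0.1,-4,0,40],[0,0,0,0.1,-4,0,40],[0,0,0,0,-2,0,40],[0,0,0,0,0,3,40],[0,0,0,0,0,0,40]]]'
python3 -m jog '[[[0,0,0,0,0,0,40],[0,0,0,0,0,0,40]]]'
python3 -c "
from h import *
plan(*press(62,-5),71.5,-89.08)"
```

```text
clock: 20.0
eef_pos: [632.0, -100.2, 104.8]
eef_rot: [0.002, 0.713, -0.701, -0.004]
wrist_force: [-1.3, 0.8, -1.5]
grip_width: 37.4
clock: 20.2
eef_pos: [635.4, -101.5, 110.0]
eef_rot: [-0.0, 0.713, -0.702, 0.001]
wrist_force: [-0.1, -0.6, 0.6]
grip_width: 37.6
pos [ 635.4 -101.5  110. ] yaw -89.1 tilt [ 1.3e-03 -5.0e-04 -1.0e+00] F [-0.1 -0.6  0.6] grip 37.6 t 20.2 j [-0.33  0.33  1.64 -0.    1.17  1.22]
rotvec [-0.001 -0.    -0.   ] j6 after (same xy) 1.22
shift in turned frame [-0.08  0.11  3.85]
shift cm [-0.08  0.12  3.85] norm 3.9
```

```bash
python3 -m jog '[[[0,0,0,-0.08,0.1,2,40],[0,0,0,0,0,1.85,40],[0,0,0,0,0,0,40],[0,0,0,0,0,0,20],[0,0,0,0,0,0,0]]]' 45
python3 -m jog '[[[0,0,0,0,0,0,0],[0,0,0,0,0,0,0],[0,0,0,0,0,0,0]]]'
python3 -m jog '[[[0,0,0,0,0,-2,0],[0,0,0,0,0,-4,0],[0,0,0,0,0,-4,0],[0,0,0,0,0,-2,0],[0,0,0,0,0,0,0]]]'
python3 -c "
from h import *
for y in(-44,0,44): print(rack(0,y))
plan(*rack(0,-44),180,-82.54)"
```

```text
clock: 20.7
eef_pos: [635.5, -101.1, 72.0]
eef_rot: [-0.001, 0.713, -0.702, 0.001]
wrist_force: [-0.1, 0.9, -0.3]
grip_width: 25.2
clock: 21.0
eef_pos: [635.6, -101.1, 71.6]
eef_rot: [-0.0, 0.713, -0.701, 0.001]
wrist_force: [-0.1, -0.5, 5.1]
grip_width: 9.7
clock: 21.5
eef_pos: [636.3, -101.3, 193.6]
eef_rot: [-0.001, 0.713, -0.701, 0.003]
wrist_force: [0.7, 0.2, -2.1]
grip_width: 9.7
[ 519.61269606 -336.02757275]
[ 513.9 -292.4]
[ 508.18730394 -248.77242725]
pos [ 636.3 -101.3  193.6] yaw -89.09 tilt [ 0.0061 -0.0022 -1.    ] F [ 0.7  0.2 -2.1] grip 9.7 t 21.5 j [-0.33  0.24  1.59 -0.    1.31  1.22]
rotvec [-0.006 -0.003 -0.114] j6 after (same xy) 1.11
shift in turned frame [21.76 14.62  1.36]
shift cm [23.29 12.05  1.34] norm 26.3
```

```bash
python3 -m jog '[[[0,0,-0.114,3.9,2,0,0],[0,0,0,3.55,2.4,0,0],[0,0,0,3.55,2.4,0,0],[0,0,0,3.55,2.4,0,0],[0,0,0,3.55,2.4,0,0]]]'
python3 -m jog '[[[0,0,0,3.6,2.6,0,0],[0,0,0,0,0,2,0],[0,0,0,0,0,2,0],[0,0,0,0,0,0,0],[0,0,0,0,0,0,0]]]'
python3 -c "
from h import *
plan(*rack(1,-44),70,-82.54)"
```

```text
clock: 22.0
eef_pos: [536.1, -293.6, 186.9]
eef_rot: [0.0, 0.752, -0.66, -0.002]
wrist_force: [0.3, -0.3, -2.9]
grip_width: 9.8
clock: 22.5
eef_pos: [516.3, -331.3, 148.1]
eef_rot: [-0.0, 0.752, -0.66, -0.002]
wrist_force: [0.7, -0.3, -2.4]
grip_width: 9.7
pos [ 516.3 -331.3  148.1] yaw -82.55 tilt [-0.0027  0.0025 -1.    ] F [ 0.7 -0.3 -2.4] grip 9.7 t 22.5 j [-0.76  0.22  1.7  -0.    1.23  0.69]
rotvec [ 0.002  0.003 -0.   ] j6 after (same xy) 0.69
shift in turned frame [ 0.51 -0.37  7.81]
shift cm [ 0.53 -0.38  7.81] norm 7.8
```

```bash
python3 -m jog '[[[0,0,0,0.5,-0.35,2,0],[0,0,0,0,0,2,0],[0,0,0,0,0,0,0],[0,0,0,0,0,0,0]]]'
python3 - <<'E'
from h import *
plan(*rack(1,-44),70,-82.54)
im,d,m,P=cloud('wrist'); cv2.imwrite('pics/w12.png',im)
E
```

```text
clock: 22.9
eef_pos: [521.7, -336.6, 110.7]
eef_rot: [0.0, 0.752, -0.66, 0.0]
wrist_force: [0.2, -0.4, -2.1]
grip_width: 9.6
pos [ 521.7 -336.6  110.7] yaw -82.53 tilt [ 3.e-04 -3.e-04 -1.e+00] F [ 0.2 -0.4 -2.1] grip 9.6 t 22.9 j [-0.76  0.28  1.7  -0.    1.16  0.69]
rotvec [-0. -0.  0.] j6 after (same xy) 0.69
shift in turned frame [-0.09  0.1   4.07]
shift cm [-0.09  0.1   4.07] norm 4.1
```

View pics/w12.png

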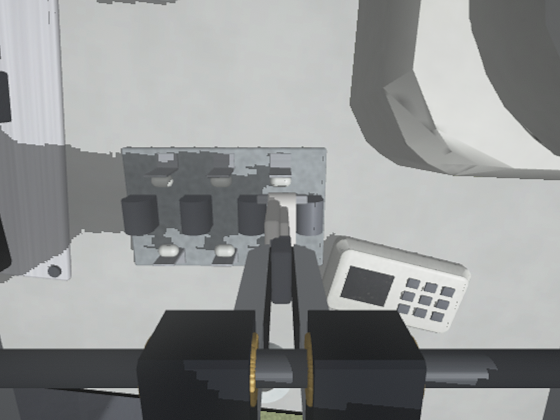

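```bash
python3 -m jog '[[[0,0,0,-0.1,0.1,1.2,0],[0,0,0,0,0,0.8,0],[0,0,0,0,0,0.6,0],[0,0,0,0,0,0.5,0],[0,0,0,0,0,0,0]]]'
python3 -c "
from h import *
plan(*rack(1,-44),70,-82.54)"
```

```text
clock: 23.45
eef_pos: [520.0, -336.2, 78.4]
eef_rot: [0.0, 0.752, -0.66, -0.0]
wrist_force: [-0.8, -1.7, -4.1]
grip_width: 9.6
pos [ 520.  -336.2   78.4] yaw -82.56 tilt [-5.e-04 -5.e-04 -1.e+00] F [-0.8 -1.7 -4.1] grip 9.6 t 23.4 j [-0.76  0.32  1.72 -0.    1.11  0.68]
rotvec [ 0.001 -0.    -0.   ] j6 after (same xy) 0.68
shift in turned frame [-0.02 -0.07  0.84]
shift cm [-0.02 -0.07  0.84] norm 0.8
```

```bash
python3 -m jog '[[[0,0,0,0,0,0.4,0],[0,0,0,0,0,0.4,0],[0,0,0,0,0,0.2,0],[0,0,0,0,0,0,0],[0,0,0,0,0,0,0]]]' 60
python3 -c "
from h import *
plan(*rack(1,-44),70,-82.54)"
```

```text
clock: 23.95
eef_pos: [520.1, -336.0, 69.7]
eef_rot: [0.0, 0.752, -0.66, -0.0]
wrist_force: [-2.8, 0.8, 5.1]
grip_width: 9.7
pos [ 520.1 -336.    69.7] yaw -82.56 tilt [-6.e-04  1.e-04 -1.e+00] F [-2.8  0.8  5.1] grip 9.7 t 23.9 j [-0.76  0.33  1.72 -0.    1.09  0.68]
rotvec [ 0.001  0.    -0.   ] j6 after (same xy) 0.68
shift in turned frame [-0.   -0.05 -0.03]
shift cm [-0.   -0.05 -0.03] norm 0.1
```

```bash
python3 -m jog '[[[0,0,0,0,0,0.15,0],[0,0,0,0,0,0.15,0],[0,0,0,0,0,0,0],[0,0,0,0,0,0,0]]]' 60
```

```text
clock: 24.35
eef_pos: [520.4, -336.3, 69.7]
eef_rot: [0.0, 0.752, -0.66, -0.0]
wrist_force: [-9.3, 4.6, 19.8]
grip_width: 9.8
```

```bash
python3 -m jog '[[[0,0,0,0,0,-0.2,0],[0,0,0,0,0,0,35],[0,0,0,0,0,0,35],[0,0,0,0,0,-3,35],[0,0,0,0,0,-5,35]]]'
python3 -m jog '[[[0,0,0,0,2,-5,35],[0,0,0,0,2,-4,35],[0,0,0,0,0,0,35],[0,0,0,0,0,0,35]]]'
python3 - <<'E'
from h import *
im,d,m,P=cloud('wrist'); cv2.imwrite('pics/w13.png',im); np.savez('wrist13.npz',im=im,d=d,P=P)
a=np.radians(7.46); R=np.array([[np.cos(a),-np.sin(a)],[np.sin(a),np.cos(a)]]); L=(P[...,:2]-[513.9,-292.4])@R; H=P[...,2]
k=(H>80)&(H<97)&(abs(L[...,0])<50)&(abs(L[...,1])<80); print(k.sum(),L[k].mean(0),'top',np.percentile(H[k],[50,95]))
im2,d,m,P=cloud('side'); cv2.imwrite('pics/sd13.png',cv2.resize(im2[150:310,200:400],None,fx=4,fy=4,interpolation=cv2.INTER_CUBIC)); np.savez('side13.npz',im=im2,P=P)
tabs(P,(230,170,320,290))
plan(323,-0,338)
E
```

```text
clock: 24.85
eef_pos: [518.4, -334.0, 144.9]
eef_rot: [-0.0, 0.751, -0.66, -0.004]
wrist_force: [0.4, -0.2, -0.9]
grip_width: 32.7
clock: 25.25
eef_pos: [482.4, -341.3, 235.5]
eef_rot: [-0.0, 0.751, -0.66, 0.002]
wrist_force: [0.3, 0.1, -1.0]
grip_width: 33.1
349 [  0.09146219 -44.24184831] top [89.65771818 91.04043929]
tab px [260. 175.] n 38 c [ 752.6 -174. ] mean [ 756.3 -160.    84.7] size [102.9  29.9] long-axis yaw 83.9
tab px [248. 212.] n 131 c [581.8 187.3] mean [576.3 194.   84.8] size [203.3  29.1] long-axis yaw 82.7
pos [ 481.7 -340.2  232.6] yaw -82.55 tilt [-0.0015  0.002  -1.    ] F [ 0.5 -0.3 -0.1] grip 33.1 t 25.4 j [-0.81  0.09  1.69  0.    1.37  0.63]
shift cm [-35.81  11.34 -10.45] norm 39.0
```

View pics/w13.png

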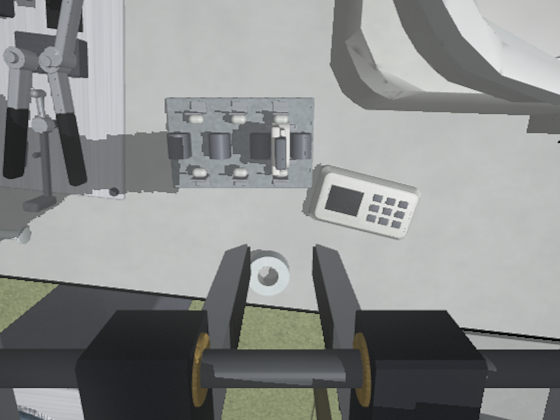

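View pics/sd13.png

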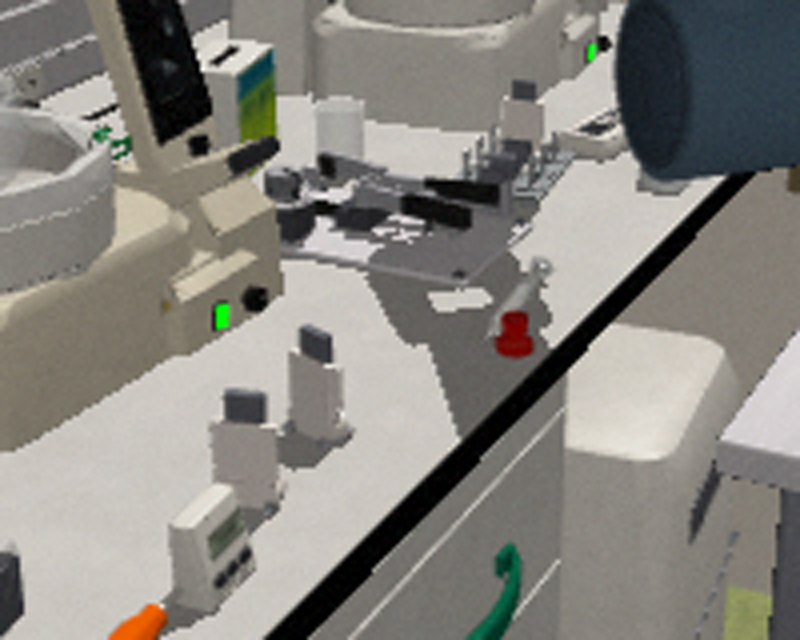

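```bash
python3 -m jog '[[[0,0,0,-4.7,0.7,-0.4,40],[0,0,0,-4.7,0.7,-0.4,40],[0,0,0,-4.7,0.7,-0.4,40],[0,0,0,-4.7,0.7,-0.4,40],[0,0,0,-4.7,0.7,-0.4,40]]]'
python3 -m jog '[[[0,0,0,-4.7,0.3,0,40],[0,0,0,-4.7,0.3,0,40],[0,0,0,-4.7,0.3,0,40],[0,0,0,-4.7,0.3,0,40],[0,0,0,-4.7,0.3,0,40]]]'
python3 -m jog '[[[0,0,0.14,-4.7,0,0,40],[0,0,0.14,-4,0,0,40],[0,0,0.14,0,0,0,40],[0,0,0,0,0,0,40]]]'
python3 - <<'E'
from h import *
im,d,m,P=cloud('wrist'); cv2.imwrite('pics/w14.png',im); np.savez('wrist14.npz',im=im,d=d,P=P)
tabs(P,(0,0,560,240))
plan(414,284,190,-108.8)
E
```

```text
clock: 25.85
eef_pos: [415.6, -110.1, 252.3]
eef_rot: [0.0, 0.751, -0.66, -0.002]
wrist_force: [-0.2, 0.6, 0.4]
grip_width: 37.6
clock: 26.35
eef_pos: [370.2, 120.7, 252.7]
eef_rot: [0.001, 0.752, -0.66, -0.001]
wrist_force: [1.0, -0.8, 1.3]
grip_width: 37.7
clock: 26.75
eef_pos: [365.5, 195.0, 252.6]
eef_rot: [-0.002, -0.613, 0.79, 0.001]
wrist_force: [-0.0, -1.0, 0.1]
grip_width: 37.7
tab px [179. 162.] n 322 c [413.6 283.9] mean [414.1 283.4  83.5] size [10.  28.2] long-axis yaw -19.6
tab px [ 78. 195.] n 334 c [407.5 391.6] mean [407.8 390.5  83.1] size [27.9 10.8] long-axis yaw 15.9
pos [365.8 194.3 252.8] yaw -104.36 tilt [-3.3e-03 -6.0e-04 -1.0e+00] F [-0.7 -0.   0.2] grip 37.3 t 26.8 j [ 0.21 -0.39  2.07  0.    1.46  2.03]
rotvec [ 0.003 -0.002  0.078] j6 after (same xy) 2.11
shift in turned frame [-10.04  -1.68   6.28]
shift cm [-9.89 -2.47  6.26] norm 12.0
```

View pics/w14.png

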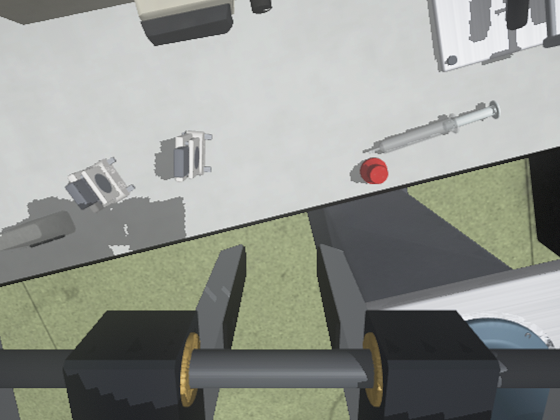

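```bash
python3 -m jog '[[[0,0,0.085,-3.3,-0.7,2,40],[0,0,0,-3.3,-0.5,2,40],[0,0,0,-3.3,-0.5,2,40],[0,0,0,0,0,4,40],[0,0,0,0,0,0,40]]]'
python3 -m jog '[[[0,0,0,0,0,0,40],[0,0,0,0,0,0,40]]]'
python3 - <<'E'
from h import *
plan(414,283.9,64,-109.2)
E
```

```text
clock: 27.3
eef_pos: [409.4, 281.1, 148.4]
eef_rot: [-0.006, -0.578, 0.816, 0.002]
wrist_force: [-0.8, -0.2, -1.2]
grip_width: 37.7
clock: 27.5
eef_pos: [414.2, 282.7, 156.4]
eef_rot: [0.001, -0.577, 0.817, -0.0]
wrist_force: [-0.3, -0.6, 0.1]
grip_width: 37.5
pos [414.2 282.7 156.4] yaw -109.48 tilt [ 0.0026  0.001  -1.    ] F [-0.3 -0.6  0.1] grip 37.5 t 27.5 j [ 0.37 -0.06  1.98 -0.    1.22  2.28]
rotvec [-0.002  0.002 -0.005] j6 after (same xy) 2.28
shift in turned frame [-0.1   0.05  9.24]
shift cm [-0.09  0.07  9.24] norm 9.2
```

```bash
python3 -m jog '[[[0,0,0,-0.1,0,4,40],[0,0,0,0,0,4,40],[0,0,0,0,0,1.2,40],[0,0,0,0,0,0,40],[0,0,0,0,0,0,40]]]'
python3 - <<'E'
from h import *
plan(414,283.9,64,-109.2)
E
python3 -m jog '[[[0,0,0,0,0,0,20],[0,0,0,0,0,0,5],[0,0,0,0,0,0,0],[0,0,0,0,0,0,0],[0,0,0,0,0,0,0]]]' 45
python3 -m jog '[[[0,0,0,0,0,-1,0],[0,0,0,0,0,-3,0],[0,0,0,0,0,-4,0],[0,0,0,0,0,-4,0],[0,0,0,0,0,0,0]]]'
python3 -c "
from h import *
plan(440,-100,190,-89.08)"
```

```text
clock: 28.0
eef_pos: [415.1, 284.5, 64.9]
eef_rot: [0.002, -0.577, 0.816, -0.0]
wrist_force: [-0.0, -0.3, 0.2]
grip_width: 37.7
pos [415.1 284.5  64.9] yaw -109.47 tilt [ 0.0035  0.0014 -1.    ] F [-0.  -0.3  0.2] grip 37.7 t 28.0 j [0.38 0.08 2.03 0.   1.03 2.29]
rotvec [-0.003  0.002 -0.005] j6 after (same xy) 2.28
shift in turned frame [0.09 0.09 0.09]
shift cm [0.09 0.09 0.09] norm 0.2
clock: 28.5
eef_pos: [414.1, 284.2, 63.6]
eef_rot: [0.001, -0.577, 0.816, -0.0]
wrist_force: [-0.4, -1.7, 6.1]
grip_width: 9.5
clock: 29.0
eef_pos: [416.6, 285.3, 188.8]
eef_rot: [0.005, -0.577, 0.816, -0.001]
wrist_force: [1.0, 0.1, -1.8]
grip_width: 9.7
pos [416.6 285.3 188.8] yaw -109.45 tilt [ 0.0104  0.0041 -0.9999] F [ 1.   0.1 -1.8] grip 9.7 t 29.0 j [ 0.38 -0.09  1.95 -0.    1.28  2.29]
rotvec [-0.01   0.006 -0.356] j6 after (same xy) 1.93
shift in turned frame [38.56 -1.72 -0.12]
shift cm [ 35.55 -15.04  -0.25] norm 38.6
```

```bash
python3 -m jog '[[[0,0,0,4,-1.4,0,0],[0,0,0,4,-1.4,0,0],[0,0,0,4,-1.4,0,0],[0,0,0,4,-1.4,0,0],[0,0,0,4,-1.4,0,0]]]'
python3 -m jog '[[[0,0,0,4,-1.6,0,0],[0,0,-0.12,4,-2,0,0],[0,0,-0.12,4,-3,0,0],[0,0,-0.116,3,-4,0,0],[0,0,0,0,0,0,0]]]'
python3 -c "
from h import *
plan(*press(62,-8.8),150,-89.08)"
```

```text
clock: 29.5
eef_pos: [411.2, 70.7, 180.9]
eef_rot: [-0.001, -0.578, 0.816, 0.001]
wrist_force: [0.5, -0.4, -2.9]
grip_width: 9.7
clock: 30.0
eef_pos: [478.4, -97.7, 179.8]
eef_rot: [0.001, 0.711, -0.703, -0.002]
wrist_force: [-1.1, 0.4, -2.7]
grip_width: 9.6
pos [478.4 -97.7 179.8] yaw -89.34 tilt [-0.0038  0.0011 -1.    ] F [-1.1  0.4 -2.7] grip 9.6 t 30.0 j [-0.43 -0.11  1.98 -0.    1.28  1.13]
rotvec [ 0.004  0.001 -0.005] j6 after (same xy) 1.12
shift in turned frame [  0.92 -15.58   2.98]
shift cm [  0.86 -15.59   2.92] norm 15.9
```

```bash
python3 -m jog '[[[0,0,-0.005,0.4,-4,0,0],[0,0,0,0.3,-4,0,0],[0,0,0,0.2,-4,0,0],[0,0,0,0,-3.5,1,0],[0,0,0,0,0,2,0]]]'
python3 -m jog '[[[0,0,0,0,0,0,0],[0,0,0,0,0,0,0]]]'
python3 -c "
from h import *
plan(*press(62,-8.8),100,-89.08)"
```

```text
clock: 30.5
eef_pos: [635.6, -100.1, 152.1]
eef_rot: [-0.001, 0.714, -0.7, 0.001]
wrist_force: [-0.3, 1.0, -2.9]
grip_width: 9.8
clock: 30.7
eef_pos: [630.8, -99.6, 151.0]
eef_rot: [0.001, 0.714, -0.7, -0.002]
wrist_force: [0.9, 0.0, -2.5]
grip_width: 9.6
pos [630.8 -99.6 151. ] yaw -88.87 tilt [-0.0036  0.0012 -1.    ] F [ 0.9  0.  -2.5] grip 9.6 t 30.7 j [-0.33  0.27  1.63 -0.    1.24  1.22]
rotvec [0.004 0.001 0.004] j6 after (same xy) 1.22
shift in turned frame [ 0.49 -0.34  5.1 ]
shift cm [ 0.5  -0.35  5.1 ] norm 5.1
```

```bash
python3 -m jog '[[[0,0,0.003,0.5,-0.2,2,0],[0,0,0,0,0,2.5,0],[0,0,0,0,0,0.3,0],[0,0,0,0,0,0,0],[0,0,0,0,0,0,0]]]'
python3 -c "
from h import *
plan(*press(62,-8.8),71.6,-89.08)"
```

```text
clock: 31.2
eef_pos: [634.3, -105.2, 105.4]
eef_rot: [-0.0, 0.713, -0.701, 0.0]
wrist_force: [-0.5, 0.9, -2.7]
grip_width: 9.8
pos [ 634.3 -105.2  105.4] yaw -89.06 tilt [ 4.e-04 -0.e+00 -1.e+00] F [-0.5  0.9 -2.7] grip 9.8 t 31.2 j [-0.34  0.33  1.65  0.    1.17  1.21]
rotvec [-0. -0.  0.] j6 after (same xy) 1.21
shift in turned frame [-0.07 -0.    3.38]
shift cm [-0.07 -0.    3.38] norm 3.4
```

```bash
python3 -m jog '[[[0,0,0,-0.07,0,1.5,0],[0,0,0,0,0,1.2,0],[0,0,0,0,0,0.5,0],[0,0,0,0,0,0.1,0],[0,0,0,0,0,0,0]]]'
python3 -c "
from h import *
plan(*press(62,-8.8),71.6,-89.08)"
```

```text
clock: 31.7
eef_pos: [634.0, -104.7, 72.2]
eef_rot: [0.001, 0.713, -0.701, -0.001]
wrist_force: [-4.0, 1.3, 5.7]
grip_width: 9.9
pos [ 634.  -104.7   72.2] yaw -89.04 tilt [-2.1e-03  2.0e-04 -1.0e+00] F [-4.   1.3  5.7] grip 9.9 t 31.7 j [-0.34  0.37  1.66 -0.    1.11  1.21]
rotvec [0.002 0.    0.001] j6 after (same xy) 1.22
shift in turned frame [-0.02 -0.02  0.06]
shift cm [-0.02 -0.02  0.06] norm 0.1
```

Seated. Release, go to handles.

```bash
python3 -m jog '[[[0,0,0,0,0,-0.1,30],[0,0,0,0,0,0,40],[0,0,0,0,0,-2,40],[0,0,0,0,0,-4,60],[0,0,0,0,3,-1,96]]]'
python3 -m jog '[[[0,0,0,-0.3,4,0,96],[0,0,0,-0.3,4,0,96],[0,0,0,-0.2,3,0,96],[0,0,0,0,0,2,96],[0,0,0,0,0,2,96]]]'
python3 -m jog '[[[0,0,0,0,0,0,96],[0,0,0,0,0,0,96]]]'
python3 - <<'E'
from h import *
plan(*press(-80,0),31,-89.08)
im,d,m,P=cloud('wrist'); cv2.imwrite('pics/w15.png',im)
E
```

```text
clock: 32.2
eef_pos: [608.6, -106.4, 147.3]
eef_rot: [-0.002, 0.713, -0.701, 0.004]
wrist_force: [-0.4, 0.5, 0.9]
grip_width: 46.4
clock: 32.7
eef_pos: [494.4, -99.3, 102.9]
eef_rot: [-0.0, 0.713, -0.701, 0.001]
wrist_force: [0.4, -0.6, 0.5]
grip_width: 86.0
clock: 32.9
eef_pos: [494.4, -99.0, 102.6]
eef_rot: [0.0, 0.713, -0.701, -0.0]
wrist_force: [0.5, 0.2, -0.1]
grip_width: 90.5
pos [494.4 -99.  102.6] yaw -89.05 tilt [-4.e-04  2.e-04 -1.e+00] F [ 0.5  0.2 -0.1] grip 90.5 t 32.9 j [-0.42  0.02  2.   -0.    1.11  1.13]
rotvec [0. 0. 0.] j6 after (same xy) 1.13
shift in turned frame [-0.1   0.22  7.16]
shift cm [-0.1   0.22  7.16] norm 7.2
```

View pics/w15.png

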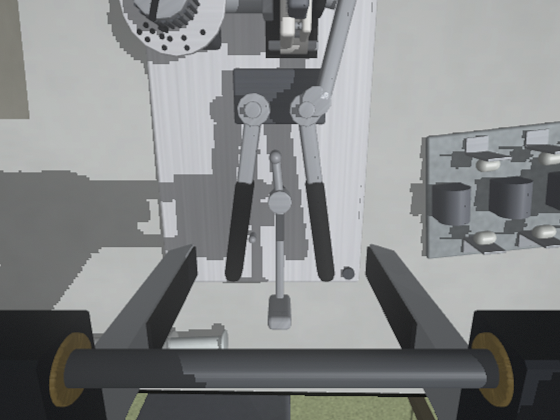

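```bash
python3 -m jog '[[[0,0,0,-0.1,0.2,3,96],[0,0,0,0,0,3,96],[0,0,0,0,0,1.2,96],[0,0,0,0,0,0,96],[0,0,0,0,0,0,80]]]' 50
python3 -m jog '[[[0,0,0,0,0,0,60],[0,0,0,0,0,0,50],[0,0,0,0,0,0,44],[0,0,0,0,0,0,40],[0,0,0,0,0,0,40]]]'
python3 -m jog '[[[0,0,0,0,0,0,40],[0,0,0,0,0,0,40],[0,0,0,0,0,0,40],[0,0,0,0,0,0,40]]]'
python3 -m jog '[[[0,0,0,0,0,0,70],[0,0,0,0,0,0,75],[0,0,0,0,0,-3,75],[0,0,0,0,0,-4,75],[0,0,0,0,2,-4,60]]]'
python3 -m jog '[[[0,0,0,-1.5,1.8,0,0],[0,0,0,-1.5,1.8,0,0],[0,0,0,0,0,0,0],[0,0,0,0,0,0,0],[0,0,0,0,0,0,0]]]'
python3 - <<'E'
from h import *
plan(*press(-138,30),50,-89.08)
im,d,m,P=cloud('wrist'); cv2.imwrite('pics/w16.png',im)
E
```

```text
clock: 33.45
eef_pos: [493.4, -98.5, 31.9]
eef_rot: [-0.0, 0.713, -0.701, 0.001]
wrist_force: [-0.1, -0.3, 0.7]
grip_width: 85.3
clock: 33.95
eef_pos: [492.3, -97.8, 31.0]
eef_rot: [-0.0, 0.713, -0.701, -0.0]
wrist_force: [-0.8, 3.4, 2.1]
grip_width: 45.8
clock: 34.35
eef_pos: [492.2, -97.9, 31.0]
eef_rot: [0.0, 0.713, -0.701, -0.0]
wrist_force: [-2.0, 2.1, 5.2]
grip_width: 40.9
clock: 34.85
eef_pos: [473.0, -98.8, 141.9]
eef_rot: [0.0, 0.713, -0.701, 0.0]
wrist_force: [0.2, -0.5, 1.1]
grip_width: 65.1
clock: 35.35
eef_pos: [436.5, -69.5, 140.6]
eef_rot: [0.0, 0.713, -0.701, 0.0]
wrist_force: [-0.9, -0.5, -0.4]
grip_width: 25.7
pos [436.5 -69.5 140.6] yaw -89.07 tilt [ 3.e-04 -4.e-04 -1.e+00] F [-0.9 -0.5 -0.4] grip 25.7 t 35.4 j [-0.42 -0.19  2.13 -0.    1.21  1.14]
rotvec [-0. -0.  0.] j6 after (same xy) 1.14
shift in turned frame [-0.06  0.28  9.06]
shift cm [-0.07  0.28  9.06] norm 9.1
```

View pics/w16.png

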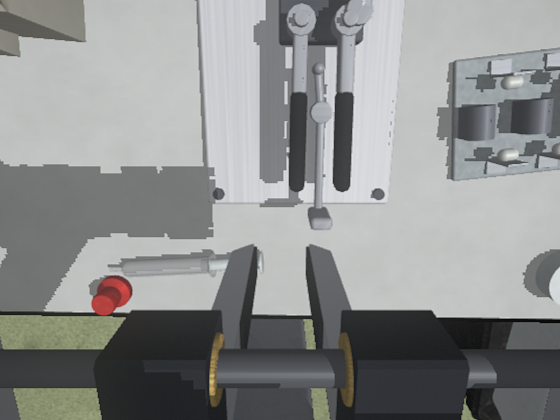

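Locked. Descend beside the tab with fingers shut, then push.

```bash
python3 -m jog '[[[0,0,0,-0.1,0.2,1,0],[0,0,0,0,0,1,0],[0,0,0,0,0,2,0],[0,0,0,0,0,2.5,0],[0,0,0,0,0,2.5,0]]]'
python3 -m jog '[[[0,0,0,0,0,0,0],[0,0,0,0,0,0,0]]]'
python3 -m jog '[[[0,0,0,0.8,0,0.2,0],[0,0,0,0.8,0,0,0],[0,0,0,0.8,0,0,0],[0,0,0,0.8,0,0,0],[0,0,0,0.6,0,0,0]]]'
python3 -m jog '[[[0,0,0,0,0,0,0],[0,0,0,-1,0,0,0],[0,0,0,-2,0,0,0],[0,0,0,-2,0,0,0],[0,0,0,0,0,-4,0]]]'
python3 -m jog '[[[0,0,0,0.5,0,-5,0],[0,0,0,1.5,-3,0,20],[0,0,0,1.5,-4,0,40],[0,0,0,1,-4,0,40],[0,0,0,0,0,0,40]]]'
python3 -m jog '[[[0,0,0,0,0,0,40],[0,0,0,0,0,0,40]]]'
python3 - <<'E'
from h import *
im,d,m,P=cloud('wrist'); cv2.imwrite('pics/w17.png',im)
z=np.load('press.npz'); a=np.radians(float(z['a'])); R=np.array([[np.cos(a),-np.sin(a)],[np.sin(a),np.cos(a)]])
H=P[...,2]; L=(P[...,:2]-z['O'])@R
k=(H>87)&(H<98)&(abs(L[...,0]-62)<35)&(abs(L[...,1]+5)<25); r=cv2.minAreaRect(L[k].astype(np.float32)); print(k.sum(),r,H[k].max())
k=(H>60)&(H<67)&(abs(L[...,0]-62)<30)&(abs(L[...,1]+5)<20); print('cover top',k.sum(),L[k].min(0),L[k].max(0))
plan(*press(62,-5),72,-89.08)
E
```

```text
clock: 35.9
eef_pos: [433.5, -67.9, 48.8]
eef_rot: [0.0, 0.713, -0.701, -0.0]
wrist_force: [-0.1, -1.1, 0.2]
grip_width: 0.5
clock: 36.1
eef_pos: [433.4, -67.8, 50.0]
eef_rot: [0.0, 0.713, -0.701, -0.001]
wrist_force: [0.8, 0.0, 0.3]
grip_width: 0.4
clock: 36.6
eef_pos: [435.6, -102.9, 49.1]
eef_rot: [-0.004, 0.712, -0.702, -0.002]
wrist_force: [0.5, 1.8, -1.1]
grip_width: 0.4
clock: 37.1
eef_pos: [429.3, -53.3, 84.7]
eef_rot: [0.002, 0.714, -0.701, -0.005]
wrist_force: [1.0, -0.6, -1.0]
grip_width: 0.2
clock: 37.6
eef_pos: [547.7, -101.1, 138.6]
eef_rot: [-0.0, 0.713, -0.701, 0.001]
wrist_force: [-0.1, 0.6, 0.1]
grip_width: 29.2
clock: 37.8
eef_pos: [543.4, -98.9, 138.3]
eef_rot: [0.0, 0.713, -0.701, -0.0]
wrist_force: [-0.5, -0.4, -1.0]
grip_width: 37.7
818 ((59.37862014770508, -4.842468738555908), (27.125200271606445, 9.640565872192383), 0.516688346862793) 94.31417921899836
cover top 98 [39.97098484 -8.76595995] [78.93774604 -4.01262612]
pos [543.4 -98.9 138.5] yaw -89.05 tilt [-1.e-04 -1.e-04 -1.e+00] F [-0.5 -0.9  0.5] grip 37.4 t 37.9 j [-0.39  0.09  1.86 -0.    1.19  1.17]
rotvec [ 0. -0.  0.] j6 after (same xy) 1.17
shift in turned frame [ 0.33 -9.08  6.65]
shift cm [ 0.33 -9.08  6.65] norm 11.3
```

View pics/w17.png

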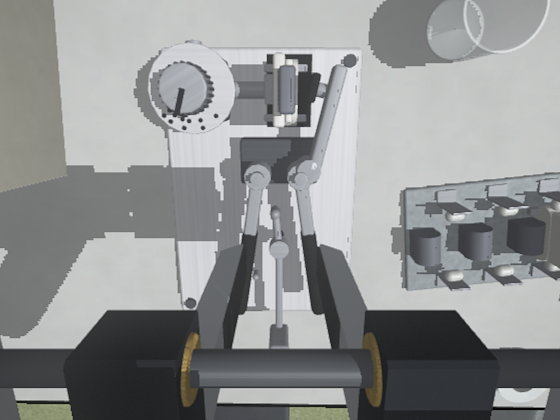

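```bash
python3 -m jog '[[[0,0,0,0.1,-3,0,40],[0,0,0,0.1,-3,0,40],[0,0,0,0.1,-2.8,0,40],[0,0,0,0,0,3,40],[0,0,0,0,0,0,40]]]'
python3 -m jog '[[[0,0,0,0,0,0,40],[0,0,0,0,0,0,40]]]'
python3 -c "
from h import *
plan(*press(59.4,-5),71.5,-89.08)"
```

```text
clock: 38.35
eef_pos: [629.4, -99.5, 104.9]
eef_rot: [0.002, 0.713, -0.701, -0.003]
wrist_force: [-0.2, 0.6, -0.7]
grip_width: 37.5
clock: 38.55
eef_pos: [632.3, -100.8, 109.8]
eef_rot: [-0.0, 0.713, -0.701, 0.001]
wrist_force: [-0.1, -0.0, -0.5]
grip_width: 37.6
pos [ 632.3 -100.8  109.8] yaw -89.06 tilt [ 1.4e-03 -6.0e-04 -1.0e+00] F [-0.1 -0.  -0.5] grip 37.6 t 38.5 j [-0.33  0.32  1.65 -0.    1.17  1.22]
rotvec [-0.001 -0.001  0.   ] j6 after (same xy) 1.22
shift in turned frame [-0.    0.07  3.83]
shift cm [-0.01  0.07  3.83] norm 3.8
```

```bash
python3 -m jog '[[[0,0,0,0,0.05,2,40],[0,0,0,0,0,1.85,40],[0,0,0,0,0,0,40],[0,0,0,0,0,0,20],[0,0,0,0,0,0,0]]]' 50
python3 -m jog '[[[0,0,0,0,0,0,0],[0,0,0,0,0,0,0],[0,0,0,0,0,0,0]]]'
python3 -m jog '[[[0,0,0,0,0,-2,0],[0,0,0,0,0,-4,0],[0,0,0,0,0,-4,0],[0,0,0,0,0,-2,0],[0,0,0,0,0,0,0]]]'
python3 -c "
from h import *
plan(*rack(0.6,0),180,-82.54)"
```

```text
clock: 39.05
eef_pos: [632.9, -101.0, 71.8]
eef_rot: [-0.001, 0.713, -0.701, 0.001]
wrist_force: [0.5, 0.2, 0.2]
grip_width: 24.9
clock: 39.35
eef_pos: [632.9, -100.9, 71.6]
eef_rot: [-0.001, 0.713, -0.701, 0.001]
wrist_force: [-2.1, 6.7, 8.3]
grip_width: 9.7
clock: 39.85
eef_pos: [633.8, -101.3, 193.6]
eef_rot: [-0.001, 0.713, -0.701, 0.003]
wrist_force: [1.2, -1.1, -2.8]
grip_width: 9.8
pos [ 633.8 -101.3  193.6] yaw -89.05 tilt [ 0.0065 -0.0024 -1.    ] F [ 1.2 -1.1 -2.8] grip 9.8 t 39.9 j [-0.33  0.23  1.6  -0.    1.31  1.22]
rotvec [-0.006 -0.003 -0.114] j6 after (same xy) 1.11
shift in turned frame [17.39 14.31  1.36]
shift cm [18.89 12.25  1.33] norm 22.6
```

```bash
python3 -m jog '[[[0,0,-0.114,3.7,2.4,0,0],[0,0,0,3.4,2.9,0,0],[0,0,0,3.4,2.9,0,0],[0,0,0,3.4,2.9,0,0],[0,0,0,3.4,2.9,0,0]]]'
python3 -m jog '[[[0,0,0,0,0.3,1,0],[0,0,0,0,0,3,0],[0,0,0,0,0,3,0],[0,0,0,0,0,0,0],[0,0,0,0,0,0,0]]]'
python3 -c "
from h import *
plan(*rack(1,0),70,-82.54)"
```

```text
clock: 40.35
eef_pos: [508.9, -288.3, 187.0]
eef_rot: [0.0, 0.752, -0.659, -0.002]
wrist_force: [0.2, -0.5, -2.8]
grip_width: 9.6
clock: 40.85
eef_pos: [507.5, -287.2, 118.3]
eef_rot: [-0.0, 0.752, -0.659, -0.002]
wrist_force: [-0.3, -0.1, -2.9]
grip_width: 9.7
pos [ 507.5 -287.2  118.3] yaw -82.49 tilt [-0.0026  0.0023 -1.    ] F [-0.3 -0.1 -2.9] grip 9.7 t 40.9 j [-0.71  0.19  1.79  0.    1.16  0.73]
rotvec [0.002 0.003 0.001] j6 after (same xy) 0.73
shift in turned frame [ 0.6  -0.66  4.83]
shift cm [ 0.61 -0.67  4.82] norm 4.9
```

```bash
python3 -m jog '[[[0,0,0,0.55,-0.6,0.5,0],[0,0,0,0,0,0,0],[0,0,0,0,0,0,0],[0,0,0,0,0,0,0]]]'
python3 -c "
from h import *
plan(*rack(1,0),70,-82.54)"
```

```text
clock: 41.25
eef_pos: [515.3, -293.3, 115.5]
eef_rot: [0.0, 0.752, -0.659, 0.001]
wrist_force: [-0.5, -0.1, -2.3]
grip_width: 9.8
pos [ 515.3 -293.3  115.5] yaw -82.51 tilt [ 8.e-04 -7.e-04 -1.e+00] F [-0.5 -0.1 -2.3] grip 9.8 t 41.2 j [-0.71  0.21  1.77 -0.    1.16  0.73]
rotvec [-0.001 -0.001  0.   ] j6 after (same xy) 0.73
shift in turned frame [-0.1   0.03  4.55]
shift cm [-0.11  0.03  4.55] norm 4.6
```

```bash
python3 -m jog '[[[0,0,0,-0.1,0,1.5,0],[0,0,0,0,0,1,0],[0,0,0,0,0,0.7,0],[0,0,0,0,0,0.5,0],[0,0,0,0,0,0,0]]]' 60
python3 -c "
from h import *
plan(*rack(1,0),70,-82.54)"
python3 -m jog '[[[0,0,0,0,0,0.4,0],[0,0,0,0,0,0.4,0],[0,0,0,0,0,0.2,0],[0,0,0,0,0,0.1,0],[0,0,0,0,0,0,0]]]' 60
```

```text
clock: 41.75
eef_pos: [514.2, -292.0, 76.5]
eef_rot: [0.0, 0.752, -0.659, -0.0]
wrist_force: [0.8, -2.0, -5.7]
grip_width: 9.4
pos [ 514.2 -292.    76.5] yaw -82.51 tilt [-1.2e-03  1.0e-04 -1.0e+00] F [ 0.8 -2.  -5.7] grip 9.4 t 41.8 j [-0.71  0.26  1.79 -0.    1.09  0.73]
rotvec [0.001 0.    0.   ] j6 after (same xy) 0.73
shift in turned frame [ 0.03 -0.06  0.65]
shift cm [ 0.04 -0.07  0.65] norm 0.7
clock: 42.25
eef_pos: [514.9, -292.5, 70.0]
eef_rot: [0.0, 0.752, -0.659, -0.0]
wrist_force: [-6.9, 4.0, 17.1]
grip_width: 9.4
```

```bash
python3 -m jog '[[[0,0,0,0,0,0.15,0],[0,0,0,0,0,0,0],[0,0,0,0,0,0,0]]]' 60
python3 -m jog '[[[0,0,0,0,0,-0.4,0],[0,0,0,0,0,0,35],[0,0,0,0,0,0,35],[0,0,0,0,0,-3,35],[0,0,0,0,0,-5,35]]]'
python3 -m jog '[[[0,0,0,0,2,-5,35],[0,0,0,0,3,-5,35],[0,0,0,0,0,0,35],[0,0,0,0,0,0,35]]]'
python3 - <<'E'
from h import *
im,d,m,P=cloud('wrist'); cv2.imwrite('pics/w18.png',im)
a=np.radians(7.46); R=np.array([[np.cos(a),-np.sin(a)],[np.sin(a),np.cos(a)]]); L=(P[...,:2]-[513.9,-292.4])@R; H=P[...,2]
for yy in(-44,0,44):
    k=(H>80)&(H<99)&(abs(L[...,0])<50)&(abs(L[...,1]-yy)<12); print(yy,k.sum(),L[k].mean(0),'top',np.percentile(H[k],[50,95]) if k.any() else '')
im2,d,m,P=cloud('side'); cv2.imwrite('pics/sd18.png',cv2.resize(im2[150:310,200:400],None,fx=4,fy=4,interpolation=cv2.INTER_CUBIC))
plan(370,300,255)
E
```

```text
clock: 42.55
eef_pos: [515.1, -292.7, 70.0]
eef_rot: [0.0, 0.752, -0.659, -0.0]
wrist_force: [-10.9, 4.8, 25.0]
grip_width: 9.3
clock: 43.05
eef_pos: [512.5, -289.9, 145.8]
eef_rot: [-0.0, 0.752, -0.66, -0.005]
wrist_force: [0.8, -0.9, 0.1]
grip_width: 32.7
clock: 43.45
eef_pos: [471.1, -298.1, 239.5]
eef_rot: [-0.0, 0.751, -0.66, 0.001]
wrist_force: [-0.3, 0.7, -0.3]
grip_width: 32.8
-44 380 [  0.18829296 -43.55249928] top [89.46714156 90.99217386]
0 346 [0.09421328 0.1236214 ] top [89.58786653 90.89862126]
44 0 [nan nan] top 
pos [ 470.5 -297.1  236.6] yaw -82.52 tilt [-0.002   0.0024 -1.    ] F [ 0.1 -0.3 -1. ] grip 32.9 t 43.5 j [-0.77  0.    1.77  0.    1.38  0.67]
shift cm [-60.51   2.19  -1.67] norm 60.6<stdin>:5: RuntimeWarning: Mean of empty slice.
  ret = um.true_divide(
```

View pics/w18.png

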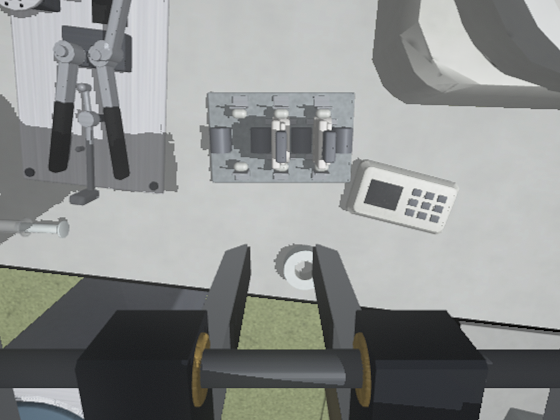

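View pics/sd18.png

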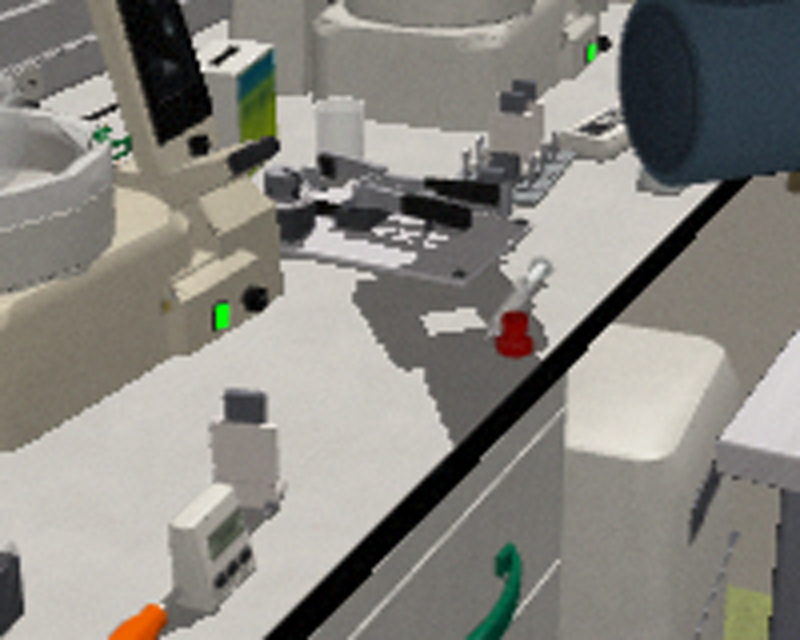

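```bash
python3 -m jog '[[[0,0,0,-4.7,0.7,-0.3,40],[0,0,0,-4.7,0.7,-0.3,40],[0,0,0,-4.7,0.7,-0.3,40],[0,0,0,-4.7,0.5,-0.3,40],[0,0,0,-4.7,0.5,-0.3,40]]]'
python3 -m jog '[[[0,0,0,-4.7,0,0,40],[0,0,0,-4.7,0,0,40],[0,0,0,-4.7,0,0,40],[0,0,0,-4.7,0,0,40],[0,0,0,-4.7,-0.2,0,40]]]'
python3 -m jog '[[[0,0,-0.15,-4.7,0,0,40],[0,0,0,-4,0,0,40],[0,0,0,0,0,0,40],[0,0,0,0,0,0,40]]]'
python3 - <<'E'
from h import *
im,d,m,P=cloud('wrist'); cv2.imwrite('pics/w19.png',im); np.savez('wrist19.npz',im=im,d=d,P=P)
tabs(P,(0,0,560,240))
plan(408,391,150,-73.5)
E
```

```text
clock: 44.05
eef_pos: [408.2, -66.6, 251.4]
eef_rot: [0.0, 0.752, -0.66, -0.002]
wrist_force: [-0.1, 0.2, -0.8]
grip_width: 37.7
clock: 44.55
eef_pos: [379.4, 166.6, 251.7]
eef_rot: [0.001, 0.752, -0.659, -0.001]
wrist_force: [0.3, 0.1, -0.0]
grip_width: 37.8
clock: 44.95
eef_pos: [362.7, 249.9, 251.7]
eef_rot: [0.002, 0.8, -0.6, -0.001]
wrist_force: [0.2, -0.1, 0.1]
grip_width: 37.8
tab px [503.   9.] n 346 c [566.5 113. ] mean [565.7 112.1  84.7] size [50.5  3.2] long-axis yaw 88.2
tab px [147.  99.] n 378 c [407.5 391.8] mean [408.  391.1  83.3] size [27.5 10.4] long-axis yaw 14.9
pos [363.2 249.2 252.1] yaw -73.9 tilt [-0.0028 -0.0013 -1.    ] F [ 0.9 -0.1 -0.4] grip 37.9 t 45.0 j [ 0.34 -0.31  2.01 -0.    1.44  1.63]
rotvec [ 0.003 -0.    -0.007] j6 after (same xy) 1.63
shift in turned frame [-12.33  -8.32  10.21]
shift cm [-12.39  -8.27  10.18] norm 18.0
```

View pics/w19.png

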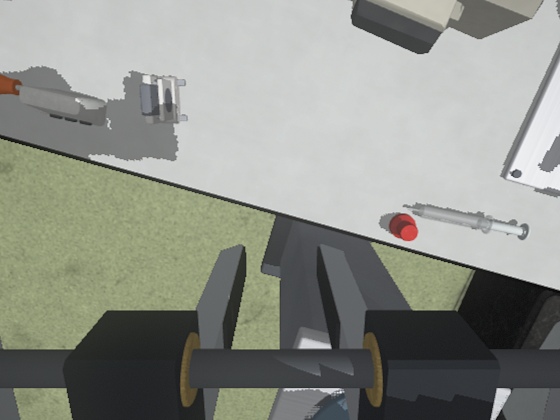

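```bash
python3 -m jog '[[[0,0,0,-3.1,-2,2,40],[0,0,0,-3.1,-2,2,40],[0,0,0,-3.1,-2,2,40],[0,0,0,-3.1,-2.1,2,40],[0,0,0,0,0,1,40]]]'
python3 -m jog '[[[0,0,0,0,0,0,40],[0,0,0,0,0,0,40]]]'
python3 - <<'E'
from h import *
plan(407.8,391.4,64,-74)
E
```

```text
clock: 45.5
eef_pos: [407.8, 391.4, 160.1]
eef_rot: [0.002, 0.799, -0.601, -0.001]
wrist_force: [-0.3, -0.5, 0.7]
grip_width: 37.5
clock: 45.7
eef_pos: [407.7, 389.6, 163.8]
eef_rot: [0.0, 0.798, -0.602, 0.0]
wrist_force: [-0.6, -0.2, 0.0]
grip_width: 37.6
pos [407.7 389.6 163.8] yaw -74.05 tilt [-1.e-04 -3.e-04 -1.e+00] F [-0.6 -0.2  0. ] grip 37.6 t 45.7 j [ 0.56  0.09  1.82 -0.    1.24  1.85]
rotvec [ 0.    -0.    -0.001] j6 after (same xy) 1.85
shift in turned frame [-0.17 -0.06  9.98]
shift cm [-0.17 -0.06  9.98] norm 10.0
```

```bash
python3 -m jog '[[[0,0,0,-0.1,0,4,40],[0,0,0,0,0,4,40],[0,0,0,0,0,1.95,40],[0,0,0,0,0,0,40],[0,0,0,0,0,0,40]]]'
python3 - <<'E'
from h import *
plan(407.8,391.4,64,-74)
E
python3 -m jog '[[[0,0,0,0,0,0,20],[0,0,0,0,0,0,5],[0,0,0,0,0,0,0],[0,0,0,0,0,0,0],[0,0,0,0,0,0,0]]]' 45
python3 -m jog '[[[0,0,0,0,0,-1,0],[0,0,0,0,0,-3,0],[0,0,0,0,0,-4,0],[0,0,0,0,0,-4,0],[0,0,0,0,0,0,0]]]'
python3 -c "
from h import *
plan(430,-60,190,-89.08)"
```

```text
clock: 46.2
eef_pos: [408.1, 391.8, 66.0]
eef_rot: [-0.001, 0.799, -0.602, 0.0]
wrist_force: [0.3, 1.1, -0.2]
grip_width: 37.8
pos [408.1 391.8  66. ] yaw -74.0 tilt [ 0.0022  0.0013 -1.    ] F [ 0.3  1.1 -0.2] grip 37.8 t 46.2 j [ 0.56  0.22  1.87 -0.    1.05  1.86]
rotvec [-0.002  0.001  0.   ] j6 after (same xy) 1.86
shift in turned frame [0.03 0.04 0.2 ]
shift cm [0.03 0.04 0.2 ] norm 0.2
clock: 46.7
eef_pos: [407.4, 392.2, 64.9]
eef_rot: [-0.0, 0.799, -0.601, 0.0]
wrist_force: [0.3, -1.7, 4.0]
grip_width: 9.9
clock: 47.2
eef_pos: [410.0, 394.2, 190.9]
eef_rot: [-0.006, 0.799, -0.601, 0.002]
wrist_force: [1.0, 0.3, -1.3]
grip_width: 9.5
pos [410.  394.2 190.9] yaw -73.91 tilt [ 0.0101  0.0066 -0.9999] F [ 1.   0.3 -1.3] grip 9.5 t 47.2 j [0.57 0.06 1.79 0.   1.28 1.86]
rotvec [-0.011  0.005  0.265] j6 after (same xy) 2.12
shift in turned frame [45.44 -1.27  0.09]
shift cm [44.19 10.66 -0.19] norm 45.5
```

```bash
python3 -m jog '[[[0,0,0,4.4,1.1,0,0],[0,0,0,4.4,1.1,0,0],[0,0,0,4.4,1.1,0,0],[0,0,0,4.4,1.1,0,0],[0,0,0,4.4,1.1,0,0]]]'
python3 -m jog '[[[0,0,0,4.4,1,0,0],[0,0,0,4.4,1,0,0],[0,0,0,4.4,1,0,0],[0,0,0,4.4,1,0,0],[0,0,0.13,4.4,0,0,0]]]'
python3 -m jog '[[[0,0,0.135,2,-2,0,0],[0,0,0,1,-3,0,0],[0,0,0,0,-3,0,0],[0,0,0,0,0,0,0],[0,0,0,0,0,0,0]]]'
python3 -c "
from h import *
plan(*press(62,-8.8),150,-89.08)"
```

```text
clock: 47.7
eef_pos: [413.5, 163.7, 182.4]
eef_rot: [0.001, 0.799, -0.601, -0.001]
wrist_force: [1.1, -0.1, -2.5]
grip_width: 9.6
clock: 48.2
eef_pos: [435.8, -58.5, 182.5]
eef_rot: [0.0, 0.757, -0.653, -0.001]
wrist_force: [0.2, 0.7, -1.4]
grip_width: 9.6
clock: 48.7
eef_pos: [519.3, -82.4, 182.2]
eef_rot: [0.001, 0.713, -0.701, -0.002]
wrist_force: [-1.0, -0.1, -2.8]
grip_width: 9.7
pos [519.3 -82.4 182.2] yaw -89.09 tilt [-0.0037  0.0014 -1.    ] F [-1.  -0.1 -2.8] grip 9.7 t 48.7 j [-0.37 -0.02  1.89 -0.    1.28  1.18]
rotvec [ 0.004  0.001 -0.   ] j6 after (same xy) 1.18
shift in turned frame [  2.39 -11.46   3.22]
shift cm [  2.39 -11.48   3.18] norm 12.1
```

```bash
python3 -m jog '[[[0,0,0,0.8,-3.6,0,0],[0,0,0,0.8,-3.6,0,0],[0,0,0,0.7,-3.6,0,0],[0,0,0,0,-0.4,2,0],[0,0,0,0,0,1,0]]]'
python3 -m jog '[[[0,0,0,0,0,0,0],[0,0,0,0,0,0,0],[0,0,0,0,0,0,0]]]'
python3 -c "
from h import *
plan(*press(62,-8.8),105,-89.08)"
```

```text
clock: 49.2
eef_pos: [631.4, -103.6, 151.8]
eef_rot: [0.001, 0.713, -0.701, -0.002]
wrist_force: [-0.8, 0.3, -3.6]
grip_width: 9.8
clock: 49.5
eef_pos: [632.5, -104.2, 155.2]
eef_rot: [-0.0, 0.713, -0.702, 0.001]
wrist_force: [0.9, 0.6, -2.6]
grip_width: 10.1
pos [ 632.5 -104.2  155.2] yaw -89.11 tilt [ 1.2e-03 -5.0e-04 -1.0e+00] F [ 0.9  0.6 -2.6] grip 10.1 t 49.5 j [-0.34  0.27  1.62 -0.    1.25  1.22]
rotvec [-0.001 -0.    -0.001] j6 after (same xy) 1.21
shift in turned frame [ 0.03 -0.17  5.02]
shift cm [ 0.03 -0.17  5.02] norm 5.0
```

```bash
python3 -m jog '[[[0,0,0,0,-0.1,2,0],[0,0,0,0,0,2.5,0],[0,0,0,0,0,0.5,0],[0,0,0,0,0,0,0],[0,0,0,0,0,0,0]]]'
python3 -c "
from h import *
plan(*press(62,-8.8),73,-89.08)"
```

```text
clock: 50.0
eef_pos: [634.6, -104.5, 105.8]
eef_rot: [-0.001, 0.713, -0.702, 0.001]
wrist_force: [0.5, -0.1, -2.8]
grip_width: 9.6
pos [ 634.6 -104.5  105.8] yaw -89.12 tilt [ 2.3e-03 -8.0e-04 -1.0e+00] F [ 0.5 -0.1 -2.8] grip 9.6 t 50.0 j [-0.34  0.33  1.65  0.    1.16  1.22]
rotvec [-0.002 -0.001 -0.001] j6 after (same xy) 1.22
shift in turned frame [-0.    0.03  3.28]
shift cm [-0.01  0.04  3.28] norm 3.3
```

```bash
python3 -m jog '[[[0,0,0,0,0,1.5,0],[0,0,0,0,0,1.2,0],[0,0,0,0,0,0.5,0],[0,0,0,0,0,0,0],[0,0,0,0,0,0,0]]]'
python3 -c "
from h import *
plan(*press(62,-8.8),73,-89.08)"
```

```text
clock: 50.5
eef_pos: [633.9, -104.2, 72.8]
eef_rot: [0.0, 0.713, -0.702, -0.0]
wrist_force: [-2.6, 1.4, 5.5]
grip_width: 9.8
pos [ 633.9 -104.2   72.8] yaw -89.1 tilt [-2.e-04  0.e+00 -1.e+00] F [-2.6  1.4  5.5] grip 9.8 t 50.5 j [-0.34  0.37  1.66 -0.    1.11  1.22]
rotvec [ 0.  0. -0.] j6 after (same xy) 1.22
shift in turned frame [ 0.03 -0.04 -0.02]
shift cm [ 0.03 -0.04 -0.02] norm 0.1
```

```bash
python3 -m jog '[[[0,0,0,0,0,-0.1,30],[0,0,0,0,0,0,40],[0,0,0,0,0,-2,40],[0,0,0,0,0,-4,60],[0,0,0,0,3,-1,96]]]'
python3 -m jog '[[[0,0,0,-0.4,4,0,96],[0,0,0,-0.3,4,0,96],[0,0,0,-0.2,3.1,0,96],[0,0,0,0,0,2,96],[0,0,0,0,0,2,96]]]'
python3 -m jog '[[[0,0,0,0,0,0,96],[0,0,0,0,0,0,96]]]'
python3 - <<'E'
from h import *
plan(*press(-80,0),31,-89.08)
im,d,m,P=cloud('wrist'); cv2.imwrite('pics/w20.png',im)
E
```

```text
clock: 51.0
eef_pos: [607.9, -105.9, 148.0]
eef_rot: [-0.002, 0.713, -0.701, 0.004]
wrist_force: [-0.3, -0.9, 1.6]
grip_width: 45.9
clock: 51.5
eef_pos: [492.6, -97.7, 103.4]
eef_rot: [-0.001, 0.712, -0.702, 0.001]
wrist_force: [-0.2, -0.3, -0.1]
grip_width: 86.2
clock: 51.7
eef_pos: [492.7, -97.4, 103.2]
eef_rot: [0.0, 0.713, -0.702, -0.0]
wrist_force: [-0.5, 0.1, 0.4]
grip_width: 90.0
pos [492.7 -97.4 103.2] yaw -89.11 tilt [-2.e-04  1.e-04 -1.e+00] F [-0.5  0.1  0.4] grip 90.0 t 51.7 j [-0.42  0.02  2.01  0.    1.11  1.13]
rotvec [ 0.     0.    -0.001] j6 after (same xy) 1.13
shift in turned frame [0.05 0.05 7.22]
shift cm [0.05 0.05 7.22] norm 7.2
```

View pics/w20.png

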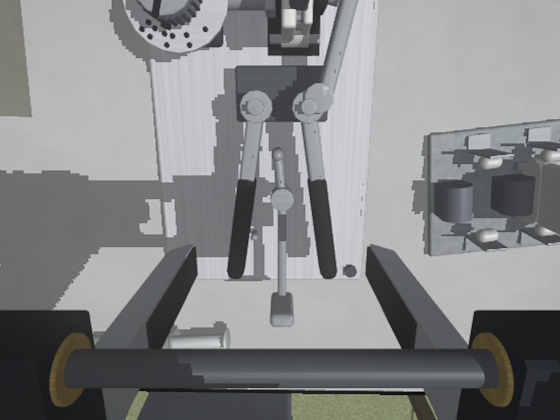

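```bash
python3 -m jog '[[[0,0,0,0,0,3,96],[0,0,0,0,0,3,96],[0,0,0,0,0,1.2,96],[0,0,0,0,0,0,96],[0,0,0,0,0,0,80]]]' 50
python3 -m jog '[[[0,0,0,0,0,0,60],[0,0,0,0,0,0,50],[0,0,0,0,0,0,44],[0,0,0,0,0,0,40],[0,0,0,0,0,0,40]]]'
python3 -m jog '[[[0,0,0,0,0,0,40],[0,0,0,0,0,0,40],[0,0,0,0,0,0,40],[0,0,0,0,0,0,40]]]'
python3 -m jog '[[[0,0,0,0,0,0,70],[0,0,0,0,0,0,75],[0,0,0,0,0,-3,75],[0,0,0,0,0,-4,75],[0,0,0,0,2,-4,60]]]'
python3 -m jog '[[[0,0,0,-1.5,1.8,0,0],[0,0,0,-1.5,1.8,0,0],[0,0,0,0,0,0,0],[0,0,0,0,0,0,0],[0,0,0,0,0,0,0]]]'
python3 - <<'E'
from h import *
plan(*press(-138,30),50,-89.08)
im,d,m,P=cloud('wrist'); cv2.imwrite('pics/w21.png',im)
E
```

```text
clock: 52.25
eef_pos: [493.7, -97.8, 32.4]
eef_rot: [-0.0, 0.713, -0.702, 0.001]
wrist_force: [1.0, -0.1, 0.5]
grip_width: 85.3
clock: 52.75
eef_pos: [492.8, -97.7, 31.7]
eef_rot: [0.0, 0.713, -0.702, 0.0]
wrist_force: [-2.4, -0.7, 4.0]
grip_width: 45.8
clock: 53.15
eef_pos: [492.7, -97.8, 31.7]
eef_rot: [0.0, 0.713, -0.701, 0.0]
wrist_force: [-3.4, -0.9, 5.8]
grip_width: 41.1
clock: 53.65
eef_pos: [473.2, -97.6, 142.2]
eef_rot: [-0.0, 0.713, -0.701, -0.0]
wrist_force: [0.7, 0.4, 0.1]
grip_width: 65.1
clock: 54.15
eef_pos: [436.7, -68.6, 141.0]
eef_rot: [-0.0, 0.712, -0.702, 0.0]
wrist_force: [-0.1, -0.5, 0.2]
grip_width: 25.9
pos [436.7 -68.6 141. ] yaw -89.12 tilt [ 1.e-04  0.e+00 -1.e+00] F [-0.1 -0.5  0.2] grip 25.9 t 54.1 j [-0.41 -0.19  2.13  0.    1.21  1.14]
rotvec [-0.     0.    -0.001] j6 after (same xy) 1.14
shift in turned frame [0.02 0.3  9.1 ]
shift cm [0.02 0.3  9.1 ] norm 9.1
```

View pics/w21.png

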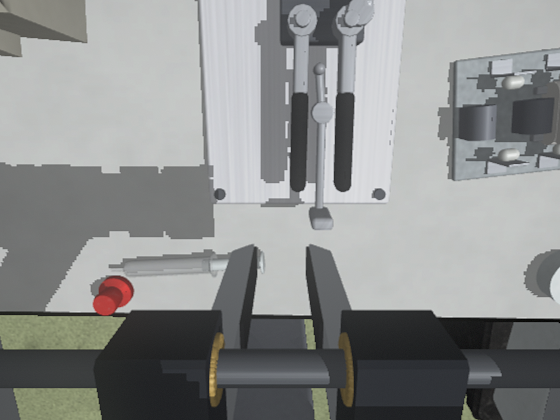

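```bash
python3 -m jog '[[[0,0,0,-0.1,0.2,1,0],[0,0,0,0,0,1,0],[0,0,0,0,0,2,0],[0,0,0,0,0,2.5,0],[0,0,0,0,0,2.5,0]]]'
python3 -m jog '[[[0,0,0,0,0,0,0],[0,0,0,0,0,0,0]]]'
python3 -m jog '[[[0,0,0,0.8,0,0.2,0],[0,0,0,0.8,0,0,0],[0,0,0,0.8,0,0,0],[0,0,0,0.8,0,0,0],[0,0,0,0.6,0,0,0]]]'
python3 -m jog '[[[0,0,0,0,0,0,0],[0,0,0,-1,0,0,0],[0,0,0,-2,0,0,0],[0,0,0,-2,0,0,0],[0,0,0,0,0,-4,0]]]'
python3 -m jog '[[[0,0,0,0.5,0,-5,0],[0,0,0,1.5,-3,0,20],[0,0,0,1.5,-4,0,40],[0,0,0,1,-4,0,40],[0,0,0,0,0,0,40]]]'
python3 -m jog '[[[0,0,0,0,0,0,40],[0,0,0,0,0,0,40]]]'
python3 - <<'E'
from h import *
im,d,m,P=cloud('wrist'); cv2.imwrite('pics/w22.png',im)
z=np.load('press.npz'); a=np.radians(float(z['a'])); R=np.array([[np.cos(a),-np.sin(a)],[np.sin(a),np.cos(a)]])
H=P[...,2]; L=(P[...,:2]-z['O'])@R
k=(H>87)&(H<98)&(abs(L[...,0]-62)<35)&(abs(L[...,1]+5)<25); r=cv2.minAreaRect(L[k].astype(np.float32)); print(k.sum(),r,H[k].max())
k=(H>60)&(H<67)&(abs(L[...,0]-62)<30)&(abs(L[...,1]+5)<20); print('cover top',k.sum(),L[k].min(0),L[k].max(0))
plan(*press(r[0][0],-5),72,-89.08)
E
```

```text
clock: 54.7
eef_pos: [433.8, -67.2, 49.3]
eef_rot: [0.0, 0.713, -0.702, -0.0]
wrist_force: [-0.2, 0.6, -0.2]
grip_width: 0.6
clock: 54.9
eef_pos: [433.7, -67.1, 50.6]
eef_rot: [0.0, 0.713, -0.702, -0.001]
wrist_force: [-0.4, -0.2, -0.3]
grip_width: 0.4
clock: 55.4
eef_pos: [435.8, -104.7, 49.7]
eef_rot: [-0.002, 0.712, -0.702, -0.0]
wrist_force: [7.9, 10.2, -2.8]
grip_width: 0.6
clock: 55.9
eef_pos: [429.5, -52.6, 85.2]
eef_rot: [0.002, 0.713, -0.701, -0.005]
wrist_force: [1.0, 0.4, 0.1]
grip_width: 0.5
clock: 56.4
eef_pos: [547.8, -100.5, 139.0]
eef_rot: [-0.0, 0.712, -0.702, 0.001]
wrist_force: [-1.3, -0.0, 0.2]
grip_width: 29.3
clock: 56.6
eef_pos: [543.7, -98.4, 138.8]
eef_rot: [0.0, 0.713, -0.702, -0.0]
wrist_force: [-0.5, 0.7, -0.2]
grip_width: 37.8
828 ((61.6470947265625, -5.059296607971191), (27.653358459472656, 9.654656410217285), 0.012328110635280609) 93.99152090808202
cover top 98 [42.13187851 -8.92535211] [81.05024832 -4.0593007 ]
pos [543.6 -98.3 139. ] yaw -89.11 tilt [-2.e-04 -2.e-04 -1.e+00] F [0.1 0.2 0.2] grip 37.5 t 56.6 j [-0.38  0.09  1.86 -0.    1.19  1.17]
rotvec [ 0. -0. -0.] j6 after (same xy) 1.17
shift in turned frame [ 0.38 -9.02  6.7 ]
shift cm [ 0.38 -9.02  6.7 ] norm 11.2
```

View pics/w22.png

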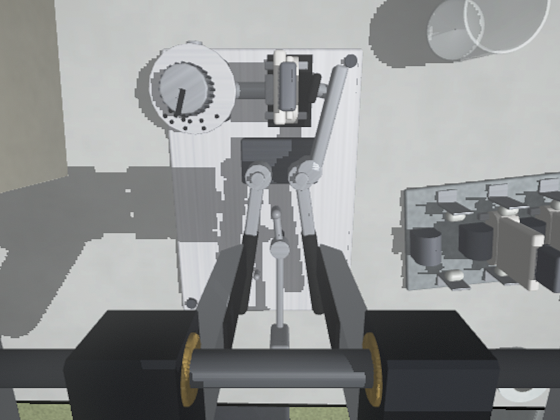

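Open again, cover home. Pick it.

```bash
python3 -m jog '[[[0,0,0,0.1,-3,0,40],[0,0,0,0.1,-3,0,40],[0,0,0,0.1,-3,0,40],[0,0,0,0,0,3,40],[0,0,0,0,0,0,40]]]'
python3 -m jog '[[[0,0,0,0,0,0,40],[0,0,0,0,0,0,40]]]'
python3 -c "
from h import *
plan(*press(61.6,-5),71.5,-89.08)"
```

```text
clock: 57.15
eef_pos: [631.7, -99.1, 105.4]
eef_rot: [0.002, 0.713, -0.701, -0.003]
wrist_force: [-0.5, 0.1, 0.6]
grip_width: 37.6
clock: 57.35
eef_pos: [634.6, -100.3, 110.3]
eef_rot: [-0.0, 0.713, -0.702, 0.001]
wrist_force: [0.5, 0.0, 0.3]
grip_width: 37.8
pos [ 634.6 -100.3  110.3] yaw -89.12 tilt [ 1.5e-03 -5.0e-04 -1.0e+00] F [0.5 0.  0.3] grip 37.8 t 57.4 j [-0.33  0.32  1.65 -0.    1.17  1.22]
rotvec [-0.001 -0.001 -0.001] j6 after (same xy) 1.22
shift in turned frame [0.04 0.08 3.88]
shift cm [0.04 0.08 3.88] norm 3.9
```

```bash
python3 -m jog '[[[0,0,0,0.03,0.05,2,40],[0,0,0,0,0,1.88,40],[0,0,0,0,0,0,40],[0,0,0,0,0,0,20],[0,0,0,0,0,0,0]]]' 50
python3 -m jog '[[[0,0,0,0,0,0,0],[0,0,0,0,0,0,0],[0,0,0,0,0,0,0]]]'
python3 -m jog '[[[0,0,0,0,0,-2,0],[0,0,0,0,0,-4,0],[0,0,0,0,0,-4,0],[0,0,0,0,0,-2,0],[0,0,0,0,0,0,0]]]'
python3 -c "
from h import *
plan(*rack(0.6,44),180,-82.54)"
```

```text
clock: 57.85
eef_pos: [635.2, -100.9, 72.1]
eef_rot: [-0.001, 0.713, -0.702, 0.001]
wrist_force: [-0.5, -0.2, -0.4]
grip_width: 25.1
clock: 58.15
eef_pos: [635.2, -101.1, 71.7]
eef_rot: [-0.0, 0.713, -0.702, 0.001]
wrist_force: [-0.8, -1.0, 5.1]
grip_width: 9.9
clock: 58.65
eef_pos: [636.0, -101.1, 193.6]
eef_rot: [-0.001, 0.713, -0.702, 0.003]
wrist_force: [0.9, -0.5, -2.6]
grip_width: 9.5
pos [ 636.  -101.1  193.6] yaw -89.11 tilt [ 0.006  -0.0022 -1.    ] F [ 0.9 -0.5 -2.6] grip 9.5 t 58.6 j [-0.33  0.24  1.59 -0.    1.31  1.22]
rotvec [-0.006 -0.003 -0.115] j6 after (same xy) 1.11
shift in turned frame [12.99 14.53  1.36]
shift cm [14.56 12.95  1.31] norm 19.5
```

```bash
python3 -m jog '[[[0,0,-0.115,3,2.3,0,0],[0,0,0,2.6,2.9,0,0],[0,0,0,2.6,2.9,0,0],[0,0,0,2.6,2.9,0,0],[0,0,0,2.6,2.9,0,0]]]'
python3 -m jog '[[[0,0,0,0,0,1,0],[0,0,0,0,0,3,0],[0,0,0,0,0,3,0],[0,0,0,0,0,0,0],[0,0,0,0,0,0,0]]]'
python3 -m jog '[[[0,0,0,0,0,0,0],[0,0,0,0,0,0,0]]]'
python3 -c "
from h import *
plan(*rack(1,44),70,-82.54)"
```

```text
clock: 59.15
eef_pos: [507.7, -249.0, 187.0]
eef_rot: [0.0, 0.752, -0.659, -0.002]
wrist_force: [0.7, -0.3, -1.9]
grip_width: 9.9
clock: 59.65
eef_pos: [509.5, -247.9, 118.5]
eef_rot: [0.0, 0.752, -0.659, -0.002]
wrist_force: [0.9, -0.1, -1.9]
grip_width: 9.7
clock: 59.85
eef_pos: [511.2, -249.5, 121.7]
eef_rot: [-0.0, 0.752, -0.659, 0.001]
wrist_force: [-1.1, 0.2, -0.8]
grip_width: 9.6
pos [ 511.2 -249.5  121.7] yaw -82.5 tilt [ 0.0024 -0.0018 -1.    ] F [-1.1  0.2 -0.8] grip 9.6 t 59.9 j [-0.65  0.15  1.83  0.    1.16  0.79]
rotvec [-0.002 -0.002  0.001] j6 after (same xy) 0.79
shift in turned frame [-0.11  0.19  5.17]
shift cm [-0.13  0.2   5.17] norm 5.2
```

```bash
python3 -m jog '[[[0,0,0,0,0.1,0.6,0],[0,0,0,0,0,0,0],[0,0,0,0,0,0,0]]]' 60
python3 -c "
from h import *
plan(*rack(1,44),70,-82.54)"
```

```text
clock: 60.15
eef_pos: [509.0, -249.1, 114.0]
eef_rot: [-0.0, 0.752, -0.66, -0.0]
wrist_force: [0.8, -0.6, -3.5]
grip_width: 9.6
pos [ 509.  -249.1  114. ] yaw -82.52 tilt [-1.e-04  1.e-04 -1.e+00] F [ 0.8 -0.6 -3.5] grip 9.6 t 60.1 j [-0.66  0.15  1.84  0.    1.15  0.79]
rotvec [0. 0. 0.] j6 after (same xy) 0.79
shift in turned frame [-0.04 -0.02  4.4 ]
shift cm [-0.04 -0.02  4.4 ] norm 4.4
```

```bash
python3 -m jog '[[[0,0,0,-0.04,0,1.5,0],[0,0,0,0,0,1,0],[0,0,0,0,0,0.7,0],[0,0,0,0,0,0.4,0],[0,0,0,0,0,0,0]]]' 60
python3 -m jog '[[[0,0,0,0,0,0.4,0],[0,0,0,0,0,0.4,0],[0,0,0,0,0,0.2,0],[0,0,0,0,0,0,0],[0,0,0,0,0,0,0]]]' 60
```

```text
clock: 60.65
eef_pos: [508.7, -248.8, 77.0]
eef_rot: [0.0, 0.752, -0.659, -0.0]
wrist_force: [0.8, -1.8, -4.9]
grip_width: 9.8
clock: 61.15
eef_pos: [509.3, -249.1, 69.6]
eef_rot: [0.0, 0.752, -0.659, -0.0]
wrist_force: [-4.0, 0.6, 8.6]
grip_width: 9.3
```

```bash
python3 -m jog '[[[0,0,0,0,0,0.15,0],[0,0,0,0,0,0.1,0],[0,0,0,0,0,0,0]]]' 60
python3 -m jog '[[[0,0,0,0,0,-0.3,0],[0,0,0,0,0,0,35],[0,0,0,0,0,0,35],[0,0,0,0,0,-3,35],[0,0,0,0,0,-5,35]]]'
python3 -m jog '[[[0,0,0,0,3,-5,35],[0,0,0,0,4,-5,35],[0,0,0,0,0,-5,35],[0,0,0,0,0,0,35],[0,0,0,0,0,0,35]]]'
python3 - <<'E'
from h import *
im,d,m,P=cloud('wrist'); cv2.imwrite('pics/w23.png',im)
a=np.radians(7.46); R=np.array([[np.cos(a),-np.sin(a)],[np.sin(a),np.cos(a)]]); L=(P[...,:2]-[513.9,-292.4])@R; H=P[...,2]
for yy in(-44,0,44):
    k=(H>80)&(H<99)&(abs(L[...,0])<50)&(abs(L[...,1]-yy)<12); print(yy,k.sum(),L[k].mean(0).round(1),'top',np.percentile(H[k],[50,95]).round(1))
im2,d,m,P=cloud('side'); cv2.imwrite('pics/sd23.png',cv2.resize(im2[150:310,200:400],None,fx=4,fy=4,interpolation=cv2.INTER_CUBIC))
cv2.imwrite('pics/w23z.png',cv2.resize(im[60:230,0:330],None,fx=2.4,fy=2.4,interpolation=cv2.INTER_CUBIC))
plan(0,0,0)
E
```

```text
clock: 61.45
eef_pos: [509.6, -249.3, 69.6]
eef_rot: [0.0, 0.752, -0.659, -0.0]
wrist_force: [-8.7, 5.1, 23.4]
grip_width: 9.3
clock: 61.95
eef_pos: [506.9, -247.2, 145.7]
eef_rot: [0.0, 0.752, -0.66, -0.004]
wrist_force: [1.0, 0.5, -0.8]
grip_width: 32.3
clock: 62.45
eef_pos: [453.2, -256.7, 281.8]
eef_rot: [-0.0, 0.752, -0.66, 0.002]
wrist_force: [0.8, -0.7, -0.3]
grip_width: 32.6
-44 318 [ -0.1 -43.2] top [89.5 90.9]
0 300 [0.4 0.5] top [89.5 91.1]
44 273 [ 0.4 43.5] top [89.8 91. ]
pos [ 452.3 -255.7  278.7] yaw -82.51 tilt [-0.0018  0.0017 -1.    ] F [-0.5  0.  -0.4] grip 33.0 t 62.5 j [-0.73 -0.12  1.8   0.    1.46  0.71]
shift cm [-31.19  41.47  28.  ] norm 59.0
```

View pics/w23.png

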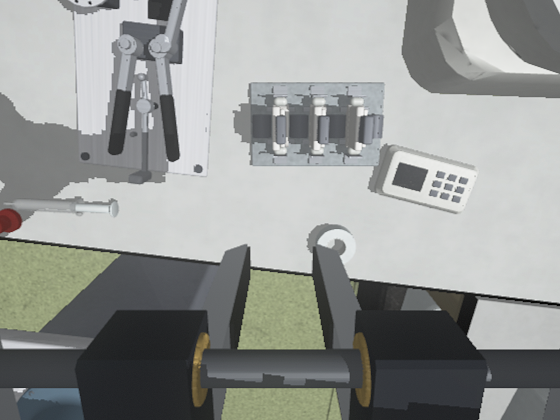

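View pics/sd23.png

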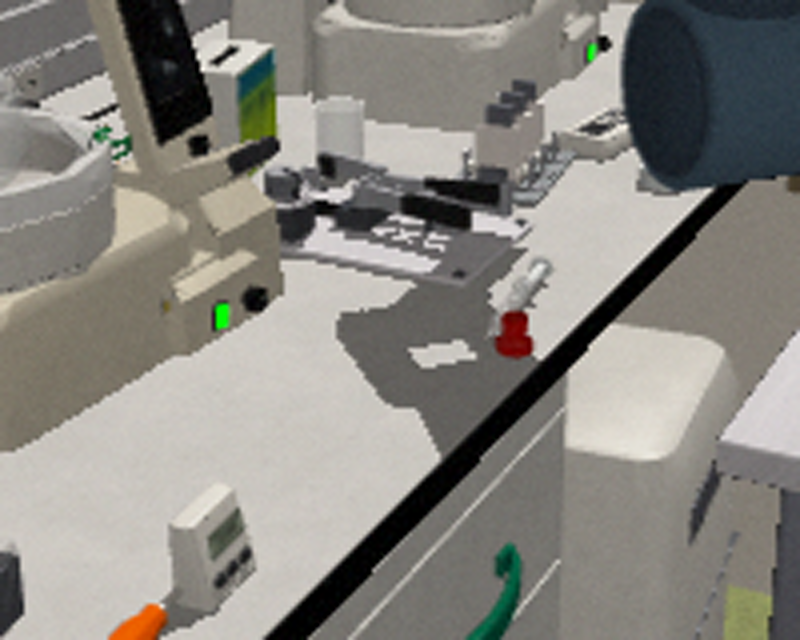

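Run:
```python
import cv2
im=cv2.imread('pics/w22.png'); cv2.imwrite('pics/dial22.png',cv2.resize(im[35:140,130:245],None,fx=6,fy=6,interpolation=cv2.INTER_CUBIC))
```

```text
(no output)
```

View pics/dial22.png

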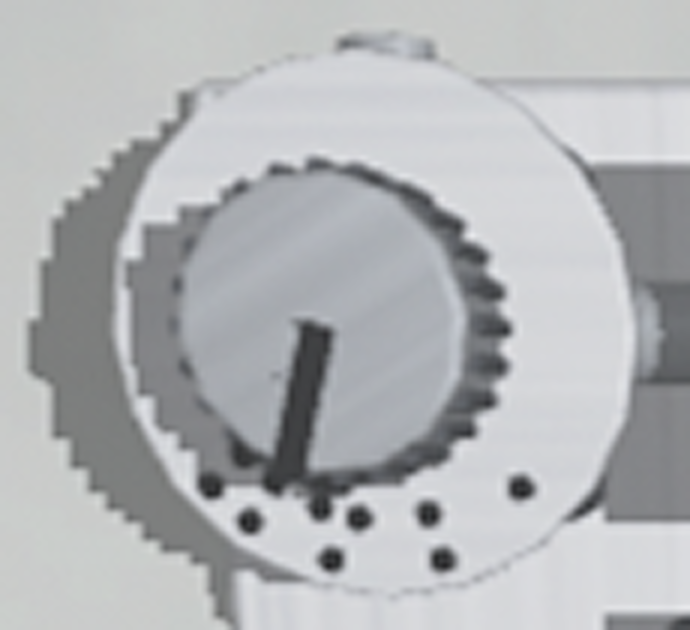

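```bash
python3 -c "
from h import *
st(); print(arm.job_done())"
```

```text
{'clock': 62.55, 'joint_positions': [-0.733, -0.118, 1.805, 0.0, 1.457, 0.707], 'eef_pos': [452.286, -255.678, 278.75], 'eef_rot': [-0.0, 0.752, -0.659, -0.001], 'wrist_force': [-0.509, 0.028, -0.402], 'grip_width': 32.993}
the job is handed in; nothing more can be done
None
```

All three cassettes are closed and stored, one in each rack slot, and I handed the job in at 62.6 s. I turned the sleeve from one dot to three dots first. Each cassette then went through the jaws: stood in the nest, handles squeezed until locked, freed with the release lever, and pushed down into its slot.

What the last checks showed:
- **Covers:** with the jaws reopened, each cover's top edge measured about -4 to +1 mm from the cassette middle, which is the closed position.
- **Slots:** all three grip-tab tops are about 90 mm above the worktop, which is fully home. Each stopped moving down at 20–25 N of pushing force. I did not check the spring clips closing over the feet one by one.
- **Pliers:** they are open with the release lever at rest. The sleeve pointer lines up with the three-dot group (about 9.9° against 10°). My first reading after turning gave about 1.1 rad, within the accuracy of that picture.
- **Bystanders:** the beaker, stopper, timer and tape roll look untouched in the pictures; I did not measure their positions.
- **Knocked cassette:** no cassette was seen to have moved before I picked it up.
- **Robot:** it was clear of everything at hand-in, and no check failed.

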